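# Press a filter cassette shut in locking bench pliers

## Robot

A 6-joint arm with a two-finger parallel gripper is mounted at the origin on the work surface. World frame = base frame: x ahead of the robot, y to its left, z up, the work surface at z = 0. Lengths are in m, angles in rad, forces in N, time in s.
With the tool pointing down it reaches from about 0.35 to 0.975 m from the base axis. Payload 4.9 kg.
Tool frame: the origin (TCP) lies at the very end of the fingers, on their centre line; the grasp point (between the pads) lies 19 mm behind it (manip.hold_point_z is the distance from the TCP to the grasp point, in m); z points along the fingers, y is the direction in which the jaws open and shut (so a half turn about z gives the same grasp; the last joint's range is limited). The gripper opens to 85 mm and grips with 20 to 120 N. Pads are 22 mm wide; open, the fingers measure 114 mm over their backs; the gripper's body (76 mm by 85 mm) begins 54 mm behind the grasp point. The pads swing forward as they close: fully open they stand 13 mm farther back than shut.
Start: joints at [-1.458, 0.053, 1.613, -0, 1.476, -0.119], TCP at [0.144, -0.608, 0.231] pointing down, gripper open.
Joint ranges: [-3.01, 3.01], [-1.01, 2.22], [0.06, 2.58], [-1.02, 4.17], [0.09, 2.62], [-3.14, 3.14]. Speed limits (rad/s): [2.57, 2.57, 3.14, 3.14, 3.14, 3.14].

## Interface

Orientations are given as a unit quaternion [w, x, y, z].
In Python, from plant import manip gives the robot as it stands. The module is installed in compiled form; this text tells all that it offers.
- The arm moves only by the shell command python3 -m creep 'ROWS'. ROWS is JSON, a list of rows, each a list of 7 numbers: the turn, a rotation vector about the tool's x, y, z in degrees, then the shift along the tool's x, y, z in m, then the opening, from 0 (shut) to 1 (fully open). In form: [[ax, ay, az, tx, ty, tz, jaw], ...]. A call has 1 to 20 rows; each row shifts and turns the commanded pose from where the row before left it, along the tool's axes as they then stand; what a row does not reach is not made up. A row lasts 1/12 s, in which the tool goes at most 41.7 mm and 7.16 degrees, less where a joint would pass 70% of its speed; a pose out of reach is approached as far as the arm can. A call is refused whole if a number of a shift passes 0.0417 or a number of a turn 7.16, either way. A call with a gripper value outside its range is refused whole. The fingers move at their own pace and stop on an object; the grip force is fixed at half the most. Time passes only in rows, so rows that do not move let the fingers close. It gives the time, the measured TCP pose, the force and the opening at its end, in the units of the state.
- manip.state(): the state, without advancing time (a new reading comes with each control period).
- manip.grab_frame(name): name is "scene" or "top" or "wrist"; returns the picture (420x560x3 uint8, blue, green, red); there is no depth.
- manip.get_calibration(name): a dict with "fx", "fy", "cx", "cy" (pixels), "xyz" and "attitude" of the camera in the world. Camera axes: x right, y down, z forward; pixel columns grow to the right and rows downward; lengths in m; the calibration is good to about 2 mm. The wrist camera is an equidistant fisheye: a pixel r from the principal point sees the ray r / f radians off the axis. A picture is of the moment at which its call begins: read the wrist's pose just before it. get_calibration takes no time and is no camera call; for the wrist camera it gives the pose at the moment of the call.
- manip.job_done(): hands the job in, once; it reports no verdict.
Trained networks look in the newest picture that a camera, given by its name, has taken for a name from the list of things; names that differ only in an ending like _2 or _b are one class to them, and where a whole thing is asked for, a point or a joint stands for the part that bears it (a point fixed in the world has none). Each returns a list of dicts, best first, with "confidence" (0 to 1); they miss things now and then, are a little off and sometimes report something else, mostly with a low value. They report only what shows in the picture. A call takes as long as a camera call.
- manip.cut_out(target, camera): "pixels" (420x560 bool, what is visible of it) and "rect" ([left, top, right, bottom] in pixels, round what is visible of it).
The state is a dict: "time": time; "joint_pos": joint angles; "joint_vel": joint speeds; "joint_efforts": joint torques, N m; "tool_pos": TCP position; "tool_rot": TCP orientation; "contact_force": force on the tool from outside, world axes, zero at the start; "ft_torque": the same for the moment, N m; "gripper_width": opening from 0.0 (shut) to 1.0 (fully open).
Only numpy, scipy, OpenCV 4.12 (cv2) and the standard library are available. Lean on these libraries where they do the work, as an engineer would, in place of code of your own. Each camera call takes 0.05 s, during which the arm holds its last target.

## Task

One of the filter cassettes on the tray is still open, its upper half standing proud of the lower. Bring it, standing upright, into the V at the back of the bench pliers' jaws, squeeze the upper handle down over centre until it locks so that the jaw presses the cassette shut, then pull the release lever so that the pliers spring fully open. Leave the shut cassette standing in the V and all the other things where they are.

Things in the scene. Friction and masses are not known exactly. Their poses are not given: they have to be found in the camera images.
- press: Locking pliers of bare steel on a foot plate, fixed to the bench. Origin on the bench under the middle of the V where the cassette is pressed; x runs from the open mouth through the jaws to the handles' end, z up. All x, y, z below are in this frame. Side cheeks at x 26 to 111 mm, y +-19 mm, up to z = 80 mm, up to 144 mm for x < 61 mm. Fixed lower handle from x = 105 to 255 mm, top at z = 64 mm.
- press_nest (a point): Middle of the V, on the deck's top (z = 15 mm), where the cassette's axis must stand; same axes as the press. The flat deck is 70 mm wide (y), from x = -105 to 45 mm, without rims, clear in front of the V. The V's two walls (each at 45 degrees, 15 mm high) stop a 44 mm round cassette pushed along +x exactly at x = y = 0.
- jaw_nose (a point): Centre of the nose of the upper jaw, a 28 mm wide round bar of 8 mm radius across the press. The jaw reaches over the deck from a pivot at x = 75, z = 58 mm. Open, the nose's underside is 66 mm above the bench over x = 0 and no part of the jaw lies in front of x = -12 mm; locked, the underside is 45 mm above the bench, the height of a shut cassette.
- handle_pad (a point): Place to press on the upper handle: on its top, 170 mm behind its pivot, 20 mm before its end. The handle is a 22 mm wide steel bar hinged about the press's y axis at x = 36, z = 128 mm. This point is at about x = 185, z = 215 mm when open and x = 206, z = 98 mm when locked.
- press_handle (a joint): Angle of the upper handle: 0 fully open (a spring holds it up), 0.70 rad hard down. Pushing it down closes the jaw; it takes up to about 15 N at handle_pad with the cassette in. From 0.64 rad on it is over centre: it goes to 0.70 and stays locked there by itself.
- release_top (a point): Middle of the crossbar (50 mm long across the press, 10 mm thick) on top of the release lever, which stands upright behind the end of the upper handle; at rest the bar is at x = 265, z = 132 mm. In front of it (towards the jaws) closed fingers fit from above, over the end of the locked handle (top at z = 98 mm, end at x = 226 mm).
- press_release (a joint): Angle of the release lever: 0 at rest (a light spring returns it), up to 0.8 rad as its top is pulled away from the jaws, along +x. It pivots about the press's y axis at x = 241, z = 66 mm. At about 0.4 rad its toe has lifted the locked handle back over centre and the handle springs up. It takes less than 10 N at the crossbar.
- open_cassette_mid (a point): The open cassette: two grey plastic discs, 44 mm in diameter, one over the other, with an 8 mm gap round a narrower white neck; 38 mm tall open, 30 mm shut, about 100 g. The point is on its axis 15 mm above its underside. It starts standing on the tray among the shut ones, in any of their places.
- open_cassette_top (a joint): How far the open cassette's upper half has been pressed down: 0 open (8 mm gap), 0.008 m fully shut. It needs about 30 N and stays where it is pressed.
- tray: Shallow square steel tray 200 x 200 mm, fixed; floor 3 mm above the bench, rims 8 mm high. Origin under its centre. The cassettes and the jar stand on it about 80 mm apart.
- shut_cassette_a_mid (a point): A shut cassette, 44 mm in diameter, 30 mm tall, to be left alone; point half-way up on its axis.
- shut_cassette_b_mid (a point): Another shut cassette, the same.
- jar_mid (a point): Small brown jar on the tray, 40 mm in diameter, 52 mm tall; point half-way up. Leave alone.
- bottle_mid (a point): Capped bottle beside the press, 60 mm in diameter, 150 mm tall; point half-way up. Leave alone.
- beaker_mid (a point): Glass beaker beside the press, 64 mm in diameter, 60 mm tall; point half-way up. Leave alone.
- gland_mid (a point): Steel gland beside the handles, 34 mm in diameter, 35 mm tall; point half-way up. Leave alone.
- wrench_mid (a point): Wrench 140 mm long lying flat on the bench; point near its middle. Leave alone.

How it is judged:
On the way, in this order (a step that is already met when the one before it is completed fails the run):
1. the cassette, still open, stands upright on the deck in the V (horizontal distance between open_cassette_mid and press_nest below 0.006 m and angle between open_cassette_mid's own z axis and vertical below 0.1 rad and z of open_cassette_mid in the frame of press_nest between 0.011 and 0.019 m and value of joint open_cassette_top below 0.002 m and value of joint press_handle below 0.2 rad), for 0.2 s.
2. the handle is squeezed down over centre and the jaw has pressed the cassette shut in the V (horizontal distance between open_cassette_mid and press_nest below 0.008 m and value of joint press_handle above 0.66 rad and value of joint open_cassette_top above 0.006 m), for 0.2 s.
3. the release lever is pulled and the handle is no longer locked (value of joint press_release above 0.25 rad and value of joint press_handle below 0.6 rad), for 0.02 s.
At the end, for the whole second after the job is handed in: The pliers are fully open (handle within 0.08 rad of its open stop and at rest), the release lever is back at rest (within 0.1 rad), and the cassette is shut (less than 2 mm of its gap left), standing upright and at rest on the deck within 9 mm of the middle of the V (value of joint press_handle below 0.08 rad and value of joint press_release below 0.1 rad and value of joint open_cassette_top above 0.006 m and horizontal distance between open_cassette_mid and press_nest below 0.009 m and angle between open_cassette_mid's own z axis and vertical below 0.1 rad and z of open_cassette_mid in the frame of press_nest between 0.011 and 0.019 m and linear speed of open_cassette below 0.02 m/s and velocity of joint press_handle below 0.1 rad/s); the robot touches nothing.
It fails at once if another thing on the tray or bench is moved more than 25 mm or knocked over (distance of any of shut_cassette_a_mid, shut_cassette_b_mid, jar_mid, bottle_mid, beaker_mid, gland_mid, wrench_mid from where it was at the start of the episode above 0.025 m or angle between any of shut_cassette_a_mid, shut_cassette_b_mid, jar_mid, bottle_mid, beaker_mid, gland_mid, wrench_mid's own z axis and vertical above 0.5 rad).
It also fails if it takes over 54 s, if anything falls off the work surface, if the arm or the gripper's body presses on something with over 40 N, if the wrist force passes 120 N, or if a joint passes its speed limit or range.

## Working session

There is one attempt and no reset: what is moved stays moved. The work goes in short steps, Python scripts to look and compute and a shell command to move; the robot and the scene stay as the last step left them, time stands still between calls to the robot, and variables do not carry over. Pictures are saved under pics/ and viewed, and the job is handed in when it is done.

```bash
mkdir -p pics
python3 - <<'E'
from plant import manip
import cv2
s=manip.state(); print(s)
for n in ("scene","top","wrist"):
    im=manip.grab_frame(n); cv2.imwrite(f"pics/{n}0.png",im); print(n,manip.get_calibration(n))
E
```

```text
{'time': 0.0, 'joint_pos': array([-1.45800599e+00,  5.33490487e-02,  1.61429954e+00,  1.37106718e-06,
        1.47598820e+00, -1.19009909e-01]), 'joint_vel': array([-0.00120814,  0.00118677,  0.00113546, -0.00039426,  0.00015992,
        0.00076816]), 'joint_efforts': array([-3.02397702e-04, -3.93683589e+01, -3.70174277e+01, -1.34553461e-04,
        7.19213524e-03,  1.00523238e-05]), 'tool_pos': array([ 0.14350548, -0.60766273,  0.23006455]), 'tool_rot': array([-1.02206305e-03,  9.93290585e-01,  1.15640693e-01,  3.86079998e-06]), 'contact_force': array([0.93852634, 0.66517525, 0.34090463]), 'ft_torque': array([-0.00628254,  0.06527123,  0.00184761]), 'gripper_width': 0.9978486599837865}
scene {'fx': 506.79636923184773, 'fy': 506.79636923184773, 'cx': 287.08904833993057, 'cy': 209.67292617099022, 'xyz': array([ 1.13739042, -0.41954453,  1.05634602]), 'attitude': array([-0.29053619,  0.8388212 ,  0.43468962, -0.15169921])}
top {'fx': 397.24264817420664, 'fy': 397.24264817420664, 'cx': 279.2995090022331, 'cy': 211.36081044262264, 'xyz': array([ 0.39604368, -0.02652857,  1.14662278]), 'attitude': array([-0.06282673,  0.70949324, -0.70035424,  0.04664855])}
wrist {'fx': 325.19226210127806, 'fy': 325.19226210127806, 'cx': 278.110086554912, 'cy': 208.85085077666426, 'xyz': array([ 0.21561213, -0.59051315,  0.37182339]), 'attitude': array([ 0.11541639,  0.77525046, -0.61417109, -0.09197637])}
```

View pics/scene0.png

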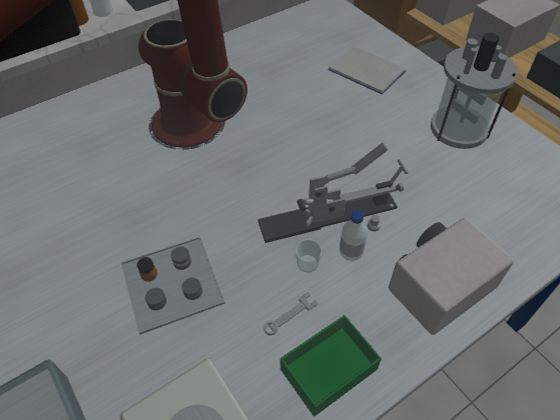

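View pics/top0.png

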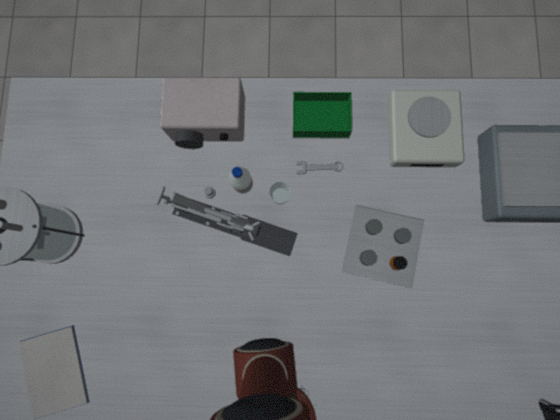

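View pics/wrist0.png

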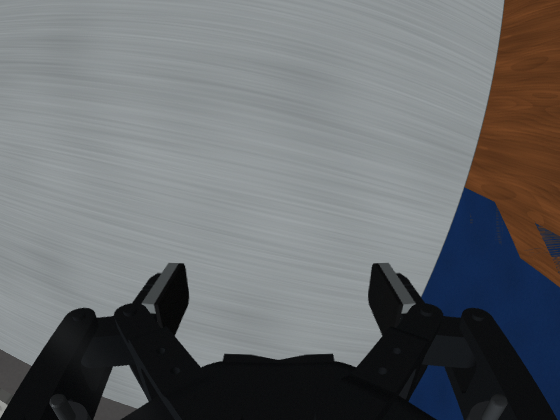

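Scene and top both show it: the tray with three cassettes and the jar is near top px (383,245), and the press runs from its deck at about (270,237) to the release lever at (165,197). Bottle, beaker and gland are on the press's far side. I'll run the networks and triangulate.

```bash
cat > h.py <<'E'
import numpy as np, cv2
from plant import manip
from scipy.spatial.transform import Rotation as R
def q2m(q): return R.from_quat([q[1],q[2],q[3],q[0]]).as_matrix()
def ray(c,uv,fish=False):
    x=(uv[0]-c['cx'])/c['fx']; y=(uv[1]-c['cy'])/c['fy']
    if fish:
        r=np.hypot(x,y); d=np.array([np.sin(r)*x/max(r,1e-9),np.sin(r)*y/max(r,1e-9),np.cos(r)])
    else: d=np.array([x,y,1.]); d/=np.linalg.norm(d)
    return np.array(c['xyz']),q2m(c['attitude'])@d
def proj(c,p,fish=False):
    v=q2m(c['attitude']).T@(np.asarray(p,float)-c['xyz'])
    if fish:
        h=np.hypot(v[0],v[1]); r=np.arctan2(h,v[2]); x,y=v[0]/h*r,v[1]/h*r
    else: x,y=v[:2]/v[2]
    return np.array([c['cx']+c['fx']*x,c['cy']+c['fy']*y])
def atz(o,d,z): return o+d*(z-o[2])/d[2]
def tri(rays):
    A=np.zeros((3,3));b=np.zeros(3)
    for o,d in rays:
        P=np.eye(3)-np.outer(d,d);A+=P;b+=P@o
    p=np.linalg.solve(A,b)
    return p,[np.linalg.norm((np.eye(3)-np.outer(d,d))@(p-o)) for o,d in rays]
E
python3 - <<'E'
from h import *
print(manip.state()['time'])
for cam in("top","scene"):
    manip.grab_frame(cam); c=manip.get_calibration(cam)
    for n in ("press","jaw_nose","press_handle","press_release","open_cassette_mid","shut_cassette_a_mid","tray","jar_mid","bottle_mid","beaker_mid","gland_mid","wrench_mid"):
        for r in manip.cut_out(n,cam)[:4]:
            m=r["pixels"]; ys,xs=np.nonzero(m); u=(xs.mean(),ys.mean())
            o,d=ray(c,u); print(cam,n,round(r["confidence"],2),np.round(u,1),r["rect"],m.sum(),np.round(atz(o,d,0.03),3))
print(manip.state()['time'])
E
```

```text
0.15
top press 0.8 [233.  223.6] [159.8, 190.1, 298.4, 252.6] 2920 [0.534 0.131 0.03 ]
top jaw_nose 0.7 [253.  228.7] [247.2, 226.5, 263.6, 233.3] 94 [0.52  0.074 0.03 ]
top press_handle 0.8 [204.3 208.9] [171.0, 192.5, 245.6, 227.8] 575 [0.575 0.215 0.03 ]
top press_release 0.71 [209.4 192.1] [205.0, 189.3, 215.5, 198.5] 114 [0.624 0.202 0.03 ]
top press_release 0.47 [402.4 235.5] [397.8, 228.3, 415.7, 243.4] 232 [ 0.506 -0.345  0.03 ]
top open_cassette_mid 0.68 [367.6 257.3] [359.5, 247.5, 372.0, 266.0] 207 [ 0.444 -0.247  0.03 ]
top shut_cassette_a_mid 0.64 [402.4 235.6] [394.9, 226.3, 413.9, 244.7] 228 [ 0.506 -0.345  0.03 ]
top tray 0.56 [382.7 245.8] [341.4, 207.0, 423.8, 286.2] 4006 [ 0.476 -0.29   0.03 ]
top jar_mid 0.74 [398.5 262.9] [390.8, 255.7, 409.0, 271.9] 223 [ 0.429 -0.332  0.03 ]
top bottle_mid 0.87 [241.1 179.7] [230.6, 166.7, 250.6, 192.6] 510 [0.662 0.112 0.03 ]
top bottle_mid 0.49 [232.1 223. ] [156.4, 188.7, 299.6, 254.7] 3059 [0.535 0.134 0.03 ]
top wrench_mid 0.6 [318.9 166.7] [292.2, 158.9, 346.4, 176.3] 335 [ 0.702 -0.112  0.03 ]
scene press 0.66 [333.  202
[... 547 characters left out ...]
] [169.9, 244.4, 190.5, 270.3] 409 [ 0.446 -0.247  0.03 ]
scene shut_cassette_a_mid 0.76 [156.2 298.8] [145.5, 288.3, 167.8, 310.3] 353 [ 0.514 -0.345  0.03 ]
scene jar_mid 0.63 [147.1 269. ] [134.7, 258.5, 157.6, 279.9] 341 [ 0.43  -0.328  0.03 ]
scene bottle_mid 0.62 [353.9 237.3] [342.4, 209.3, 368.6, 262.0] 1045 [0.641 0.13  0.03 ]
scene beaker_mid 0.18 [389.3 179.7] [374.7, 161.8, 409.3, 190.8] 178 [0.55 0.33 0.03]
scene gland_mid 0.57 [374.4 223. ] [369.6, 215.9, 380.5, 229.0] 163 [0.637 0.201 0.03 ]
scene wrench_mid 0.69 [181.  257.5] [172.4, 247.2, 195.0, 270.3] 377 [ 0.447 -0.247  0.03 ]
scene wrench_mid 0.63 [288.9 314.5] [263.6, 293.5, 317.8, 337.4] 520 [ 0.719 -0.122  0.03 ]
1.45
```

Run:
```python
import cv2
t=cv2.imread("pics/top0.png"); s=cv2.imread("pics/scene0.png")
cv2.imwrite("pics/z1.png",cv2.resize(t[180:265,150:310],None,fx=5,fy=5,interpolation=cv2.INTER_CUBIC))
cv2.imwrite("pics/z2.png",cv2.resize(s[135:255,250:415],None,fx=4.8,fy=4.8,interpolation=cv2.INTER_CUBIC))
cv2.imwrite("pics/z3.png",cv2.resize(s[235:330,115:230],None,fx=6,fy=6,interpolation=cv2.INTER_CUBIC))
```

```text
(no output)
```

View pics/z1.png

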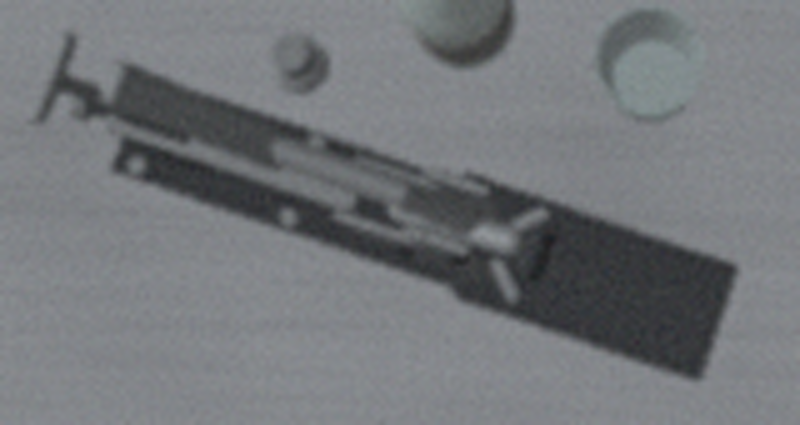

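View pics/z2.png

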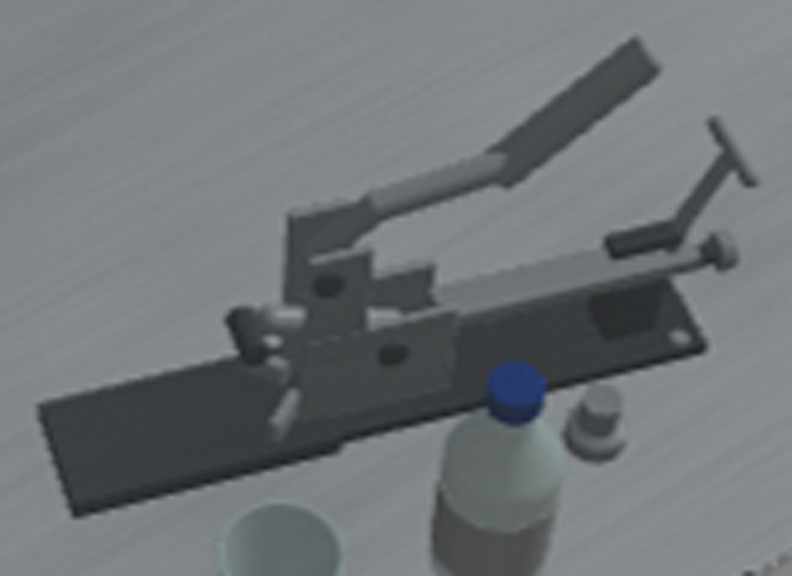

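View pics/z3.png

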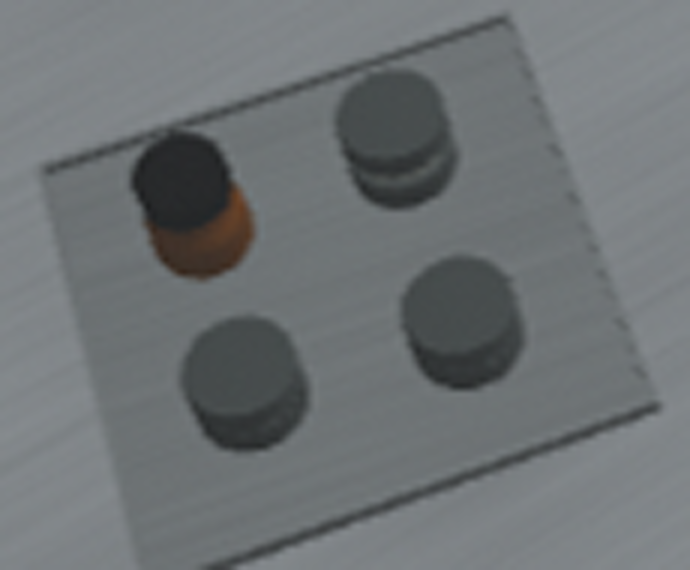

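Run:
```python
from h import *
from scipy.optimize import least_squares
T=lambda u,v:((u+.5)/5-.5+150,(v+.5)/5-.5+180)
S=lambda u,v:((u+.5)/4.8-.5+250,(v+.5)/4.8-.5+135)
C={k:manip.get_calibration(k) for k in("top","scene")}
obs=[("top",T(737,265),(-.105,-.035,.015)),("top",T(700,380),(-.105,.035,.015)),("top",T(470,172),(.045,-.035,.015)),("top",T(456,294),(.045,.035,.015)),
("top",T(56,80),(.265,0,.132)),("scene",S(40,405),(-.105,.035,.015)),("scene",S(73,504),(-.105,-.035,.015)),("scene",S(338,438),(.045,-.035,.015)),("scene",S(733,152),(.265,0,.132))]
def W(p,q): c,s=np.cos(p[2]),np.sin(p[2]); return np.array([p[0]+c*q[0]-s*q[1],p[1]+s*q[0]+c*q[1],q[2]])
def f(p,o=obs): return np.concatenate([proj(C[k],W(p,q))-u for k,u,q in o])
for o in (obs,[x for x in obs if x[0]=="top"],[x for x in obs if x[0]=="scene"]):
    r=least_squares(f,[.5,.05,1.3],kwargs={"o":o},loss="soft_l1"); print(np.round(r.x,4),np.degrees(r.x[2])); print(np.round(f(r.x,o).reshape(-1,2),1).tolist())
p=least_squares(f,[.5,.05,1.3],loss="soft_l1").x
for n,q in dict(nest=(0,0,.015),nose=(0,0,.074),pad=(.185,0,.215),padl=(.206,0,.098),rel=(.265,0,.132)).items(): print(n,np.round(W(p,q),4), [np.round(proj(C[k],W(p,q)),1) for k in C])
# cassette / masks
for z in (.02,.03,.038):print(z,[np.round(atz(*ray(C[k],u),z),4) for k,u in(("top",(367.6,257.3)),("scene",(180.9,257.2)))])
print(tri([ray(C[k],u) for k,u in(("top",(367.6,257.3)),("scene",(180.9,257.2)))]))
# tray yaw from scene
```

```text
[0.5116 0.06   1.2561] 71.9675811217679
[[-0.0, -0.2], [-0.4, 0.1], [4.0, 1.8], [-1.4, 0.3], [-1.1, -0.4], [-0.8, 0.2], [-0.4, 0.9], [1.1, 0.3], [-0.1, 0.1]]
[0.5122 0.0588 1.2581] 72.08482265797531
[[0.4, -0.5], [0.0, -0.2], [4.4, 1.6], [-0.9, 0.1], [-0.7, -0.4]]
[0.5106 0.0611 1.2528] 71.77976899327949
[[-0.6, -0.3], [-0.3, 0.3], [1.2, -0.1], [0.1, -0.0]]
nest [0.5116 0.06   0.015 ] [array([258.3, 232.2]), array([300.1, 219.9])]
nose [0.5116 0.06   0.074 ] [array([256.7, 230. ]), array([300.5, 205.6])]
pad [0.5689 0.2359 0.215 ] [array([179.5, 199. ]), array([377.1, 149.4])]
padl [0.5754 0.2559 0.098 ] [array([184. , 204.6]), array([378.4, 180.7])]
rel [0.5936 0.312  0.132 ] [array([159.7, 195.2]), array([402.2, 166.4])]
0.02 [array([ 0.4442, -0.2492,  0.02  ]), array([ 0.4394, -0.2452,  0.02  ])]
0.03 [array([ 0.4438, -0.2472,  0.03  ]), array([ 0.4461, -0.2469,  0.03  ])]
0.038 [array([ 0.4434, -0.2456,  0.038 ]), array([ 0.4515, -0.2483,  0.038 ])]
(array([ 0.44417179, -0.24707373,  0.02762796]), [np.float64(0.0006416402687525421), np.float64(0.000641640268752538)])
```

Open cassette confirmed: white gap at scene px (181,257), world about (0.444,-0.247). Press nest is about (0.512,0.060), with its x axis at 72°. I'll move over the cassette and refine with the wrist camera.

```bash
python3 -m creep '[[0,0,0,0.029,-0.0217,0,1],[0,0,0,0.029,-0.0217,0,1],[0,0,0,0.029,-0.0217,0,1],[0,0,0,0.029,-0.0217,0,1],[0,0,0,0.029,-0.0217,0,1],[0,0,0,0.029,-0.0217,0,1],[0,0,0,0.029,-0.0217,0,1],[0,0,0,0.029,-0.0217,0,1],[0,0,0,0.029,-0.0217,0,1],[0,0,0,0.029,-0.0217,0,1],[0,0,0,0.029,-0.0217,0,1],[0,0,0,0.029,-0.0217,0,1],[0,0,0,0.027,-0.0217,0,1]]'
python3 -m creep '[[0,0,-7,0,0,0,1],[0,0,-7,0,0,0,1],[0,0,-7,0,0,0,1],[0,0,-7,0,0,0,1],[0,0,-7,0,0,0,1],[0,0,-7,0,0,0,1],[0,0,-7,0,0,0,1],[0,0,-7,0,0,0,1],[0,0,-7,0,0,0,1],[0,0,-7,0,0,0,1],[0,0,-7,0,0,0,1],[0,0,-7,0,0,0,1],[0,0,-7,0,0,0,1],[0,0,-7,0,0,0,1],[0,0,-7,0,0,0,1],[0,0,-7,0,0,0,1]]'
python3 - <<'E'
from h import *
s=manip.state(); c=manip.get_calibration("wrist"); im=manip.grab_frame("wrist"); cv2.imwrite("pics/w1.png",im)
np.save("c1.npy",c,allow_pickle=True)
print(s['time'],s['tool_pos'],s['tool_rot'],c['xyz'])
for n in("open_cassette_mid","shut_cassette_a_mid","jar_mid"):
    for r in manip.cut_out(n,"wrist")[:3]:
        ys,xs=np.nonzero(r["pixels"]);u=(xs.mean(),ys.mean());print(n,r["confidence"],np.round(u,1),r["rect"],np.round(atz(*ray(c,u,True),.025),4))
E
```

```text
time: 2.53
tool_pos: [0.4448, -0.246, 0.2316]
tool_rot: [0.0, 0.993, 0.116, 0.0]
contact_force: [1.0, -1.3, -0.0]
gripper_width: 0.996
time: 3.87
tool_pos: [0.4437, -0.2476, 0.2314]
tool_rot: [0.0, 0.457, 0.89, -0.0]
contact_force: [0.1, 0.1, 0.7]
gripper_width: 1.004
3.8667 [ 0.44373699 -0.24758213  0.23142651] [ 1.06535238e-04  4.56919186e-01  8.89508204e-01 -3.07340956e-05] [ 0.40001869 -0.18664638  0.37286892]
open_cassette_mid 0.88 [277.2 183.1] [255.9, 161.5, 296.3, 205.9] [ 0.4438 -0.2499  0.025 ]
shut_cassette_a_mid 0.61 [272.4 274.4] [253.8, 254.1, 291.1, 295.1] [ 0.5043 -0.3448  0.025 ]
jar_mid 0.76 [225.6 234.2] [207.5, 209.5, 246.6, 259.6] [ 0.4302 -0.3337  0.025 ]
```

View pics/w1.png

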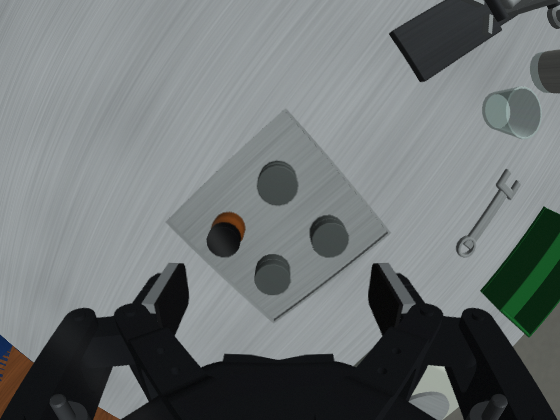

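Run:
```python
from h import *
im=cv2.imread("pics/w1.png"); cv2.imwrite("pics/w1z.png",cv2.resize(im[120:320,180:360],None,fx=3,fy=3,interpolation=cv2.INTER_CUBIC))
c=np.load("c1.npy",allow_pickle=True).item()
Ct=manip.get_calibration("top");Cs=manip.get_calibration("scene")
print(tri([ray(c,(277.2,183.1),True),ray(Ct,(367.6,257.3)),ray(Cs,(180.9,257.2))]))
```

```text
(array([ 0.44394752, -0.24784595,  0.02779875]), [np.float64(0.0016311680531437519), np.float64(0.00022716753589756476), np.float64(0.0014517403594443783)])
```

View pics/w1z.png

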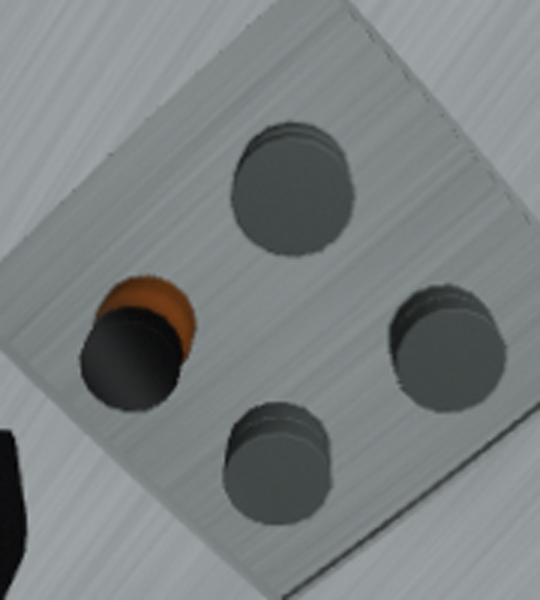

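Wrist view: the diamond tray has the open cassette at (277,183), and its neighbours lie diagonal to the jaw axis, so the fingers clear them. I'll check the axis from the upper disc (centre about (277.3,184.7) at z=0.041).

Run:
```python
from h import *
c=np.load("c1.npy",allow_pickle=True).item()
p=atz(*ray(c,(277.4,184.8),True),.041);print(p)
s=manip.state();d=np.array([.4437,-.2482,.005])-s['tool_pos'];print(q2m(s['tool_rot']).T@d)
```

```text
[ 0.44302591 -0.24837734  0.041     ]
[-0.00046589 -0.00042281  0.22637698]
```

```bash
python3 -m creep '[[0,0,0,-0.0005,-0.0004,0.035,1],[0,0,0,0,0,0.035,1],[0,0,0,0,0,0.035,1],[0,0,0,0,0,0.035,1],[0,0,0,0,0,0.035,1],[0,0,0,0,0,0.03,1],[0,0,0,0,0,0.015,1],[0,0,0,0,0,0.005,1],[0,0,0,0,0,0,1]]'
python3 -m creep '[[0,0,0,0,0,0,0],[0,0,0,0,0,0,0],[0,0,0,0,0,0,0],[0,0,0,0,0,0,0],[0,0,0,0,0,0,0],[0,0,0,0,0,0,0],[0,0,0,0,0,0,0],[0,0,0,0,0,0,0],[0,0,0,0,0,0,0],[0,0,0,0,0,0,0]]'
```

```text
time: 4.82
tool_pos: [0.4427, -0.2475, 0.0048]
tool_rot: [-0.002, 0.46, 0.888, 0.0]
contact_force: [0.2, 0.1, 0.1]
gripper_width: 1.001
time: 5.65
tool_pos: [0.4451, -0.2493, 0.0083]
tool_rot: [0.002, 0.46, 0.888, -0.0]
contact_force: [-0.9, 0.8, 6.5]
gripper_width: 0.499
```

```bash
python3 -m creep '[[0,0,0,0,0,-0.004,0],[0,0,0,0,0,0,0],[0,0,0,0,0,0,0]]'
python3 -m creep '[[0,0,0,0,0,-0.01,0],[0,0,0,0,0,-0.02,0],[0,0,0,0,0,-0.03,0],[0,0,0,0,0,-0.03,0],[0,0,0,0,0,-0.03,0],[0,0,0,0,0,-0.03,0],[0,0,0,0,0,-0.03,0],[0,0,0,0,0,0,0]]'
python3 - <<'E'
from h import *
cv2.imwrite("pics/w2.png",cv2.resize(manip.grab_frame("wrist")[200:420,130:430],None,fx=2.5,fy=2.5)); cv2.imwrite("pics/s2.png",cv2.resize(manip.grab_frame("scene")[140:320,100:320],None,fx=3.3,fy=3.3))
E
```

```text
time: 5.9
tool_pos: [0.4436, -0.2481, 0.0103]
tool_rot: [-0.0, 0.46, 0.888, 0.0]
contact_force: [-1.0, -0.4, -0.7]
gripper_width: 0.496
time: 6.57
tool_pos: [0.4466, -0.2504, 0.1985]
tool_rot: [0.006, 0.46, 0.888, -0.001]
contact_force: [1.0, -0.2, -0.2]
gripper_width: 0.498
```

View pics/w2.png

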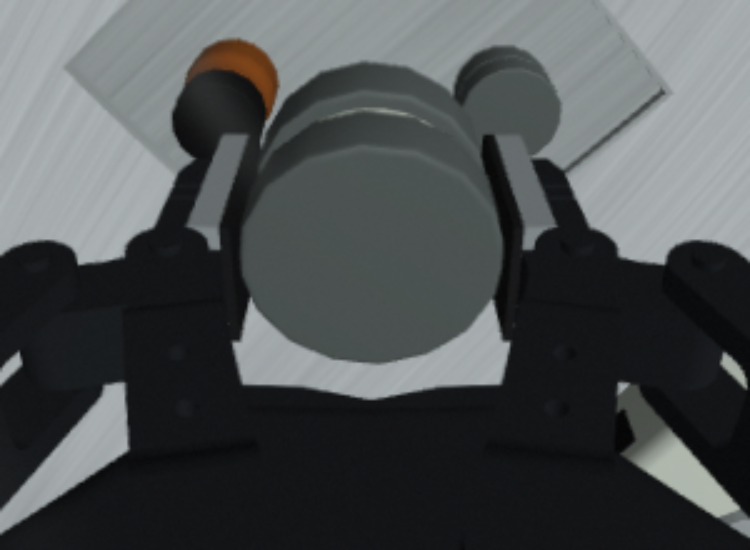

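View pics/s2.png

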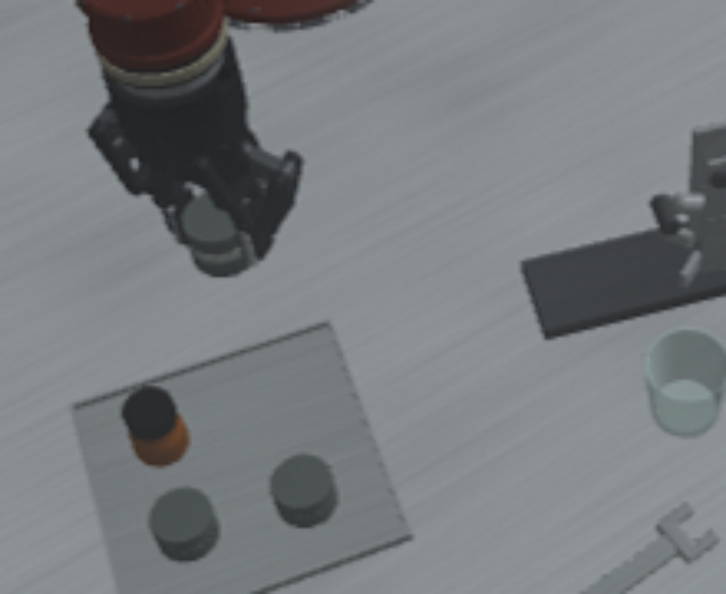

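Held upright and still open: white gap at scene crop px (225,250). Now on to the deck front, turning the camera away from the jaws.

```bash
python3 -m creep '[[0,0,0,0.0253,0.0264,0,0],[0,0,0,0.0253,0.0264,0,0],[0,0,0,0.0253,0.0264,0,0],[0,0,0,0.0253,0.0264,0,0],[0,0,0,0.0253,0.0264,0,0],[0,0,0,0.0253,0.0264,0,0],[0,0,0,0.0253,0.0264,0,0]]'
python3 -m creep '[[0,0,-7,0,0,0,0],[0,0,-7,0,0,0,0],[0,0,-7,0,0,0,0],[0,0,-7,0,0,0,0],[0,0,-7,0,0,0,0],[0,0,-7,0,0,0,0],[0,0,-7,0,0,0,0],[0,0,-7,0,0,0,0],[0,0,-7,0,0,0,0],[0,0,-7,0,0,0,0],[0,0,-7,0,0,0,0],[0,0,-7,0,0,0,0],[0,0,-7,0,0,0,0],[0,0,-7,0,0,0,0],[0,0,-7,0,0,0,0],[0,0,-7,0,0,0,0],[0,0,-7,0,0,0,0],[0,0,-7,0,0,0,0],[0,0,0,0,0,0,0]]'
python3 - <<'E'
from h import *
s=manip.state(); c=manip.get_calibration("wrist"); im=manip.grab_frame("wrist"); cv2.imwrite("pics/w3.png",im)
np.save("c3.npy",c,allow_pickle=True); print(s['time'],s['tool_pos'],s['tool_rot'],s['joint_pos'])
E
```

```text
time: 7.25
tool_pos: [0.4908, 0.0051, 0.1878]
tool_rot: [-0.002, 0.46, 0.888, -0.001]
contact_force: [0.3, 0.1, -1.4]
gripper_width: 0.496
time: 8.83
tool_pos: [0.4908, 0.0033, 0.1878]
tool_rot: [-0.002, -0.583, 0.812, 0.002]
contact_force: [0.2, 0.1, -1.1]
gripper_width: 0.495
8.8333 [0.49078961 0.00330677 0.18776903] [-0.00165704 -0.58344795  0.81214728  0.00159566] [-1.45021985e-01 -2.43186520e-01  1.96197865e+00 -6.79431396e-06
  1.42740136e+00 -2.96175654e+00]
```

View pics/w3.png

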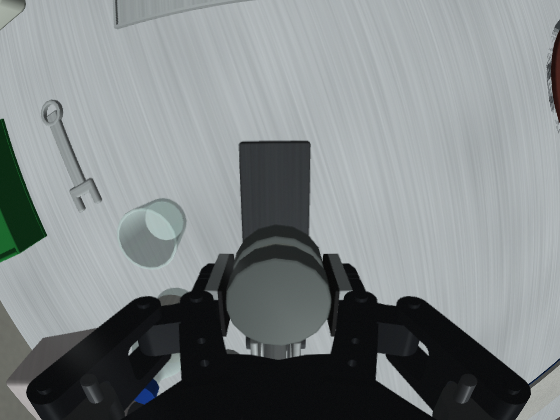

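Wrist view: the held cassette is centred over the deck, whose front edge shows at px (240,142)–(309,142). Refining the press's pose from that.

Run:
```python
from h import *
c=np.load("c3.npy",allow_pickle=True).item(); s=manip.state()
P=[atz(*ray(c,u,True),.015) for u in((240,142),(309.5,142),(241,225),(308.5,225))]
print(np.round(P,4))
a,b,a2,b2=P
m=(a+b)/2; print("width",np.linalg.norm(a-b),"xdirs",[np.degrees(np.arctan2(*(q-p)[[1,0]])) for p,q in((a,a2),(b,b2))], "front normal",np.degrees(np.arctan2(-(b-a)[0],(b-a)[1])))
for h in np.radians((71.5,72,72.5)): print(np.round(m+.105*np.array([np.cos(h),np.sin(h),0]),4))
```

```text
[[ 0.5098 -0.052   0.015 ]
 [ 0.4462 -0.0304  0.015 ]
 [ 0.5383  0.0281  0.015 ]
 [ 0.4725  0.0504  0.015 ]]
width 0.06721666004266909 xdirs [np.float64(70.40175735425753), np.float64(71.96522653628398)] front normal 71.22251579102259
[0.5113 0.0584 0.015 ]
[0.5105 0.0587 0.015 ]
[0.5096 0.059  0.015 ]
```

```bash
python3 -m creep '[[0,0,0,-0.0048,-0.0016,0.03,0],[0,0,0,0,0,0.03,0],[0,0,0,0,0,0.03,0],[0,0,0,0,0,0.03,0],[0,0,0,0,0,0.02,0],[0,0,0,0,0,0.01,0],[0,0,0,0,0,0.01,0],[0,0,0,0,0,0,0],[0,0,0,0,0,0,0]]'
python3 - <<'E'
from h import *
s=manip.state();print(s['tool_pos'],s['contact_force']);cv2.imwrite("pics/s4.png",cv2.resize(manip.grab_frame("scene")[130:260,230:400],None,fx=4.5,fy=4.5))
E
```

```text
time: 9.63
tool_pos: [0.4957, 0.0071, 0.0307]
tool_rot: [0.0, -0.582, 0.813, -0.0]
contact_force: [0.6, -0.7, -1.0]
gripper_width: 0.496
[0.49568365 0.00710289 0.03071449] [ 0.62403749 -0.67211092 -1.00544071]
```

View pics/s4.png

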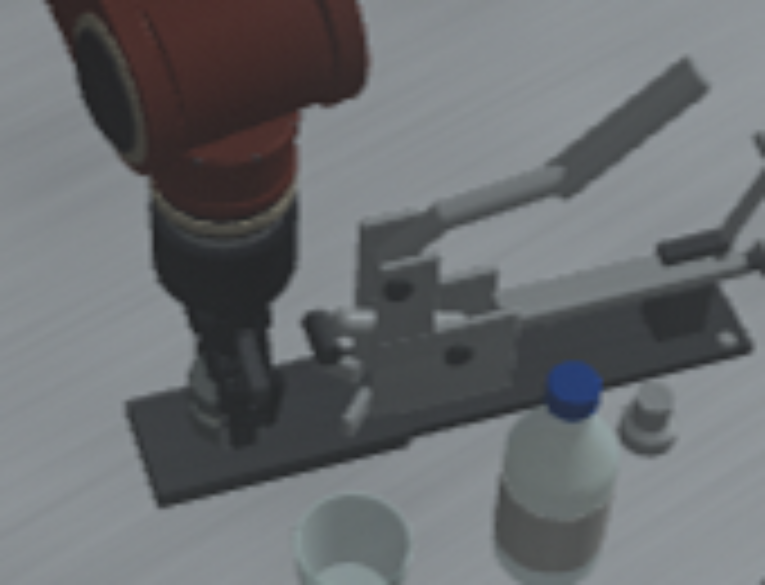

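Cassette sits just above the deck, clear of the jaw. Lowering to contact.

```bash
python3 -m creep '[[0,0,0,0,0,0.004,0],[0,0,0,0,0,0.003,0],[0,0,0,0,0,0,0],[0,0,0,0,0,0,0]]'; python3 -m creep '[[0,0,0,0,0,0.002,0],[0,0,0,0,0,0,0],[0,0,0,0,0,0,0]]'; python3 -m creep '[[0,0,0,0,0,0.0015,0],[0,0,0,0,0,0,0],[0,0,0,0,0,0,0]]'
```

```text
time: 10.02
tool_pos: [0.4954, 0.0071, 0.0235]
tool_rot: [0.0, -0.583, 0.813, -0.0]
contact_force: [-0.2, 0.4, -1.5]
gripper_width: 0.495
time: 10.27
tool_pos: [0.4952, 0.0072, 0.0212]
tool_rot: [-0.0, -0.583, 0.813, 0.0]
contact_force: [0.4, 0.3, -1.3]
gripper_width: 0.501
time: 10.52
tool_pos: [0.4957, 0.0071, 0.0204]
tool_rot: [0.0, -0.583, 0.813, -0.0]
contact_force: [-2.1, -0.9, 4.1]
gripper_width: 0.497
```

```bash
python3 -m creep '[[0,0,0,0,0,0,0.6],[0,0,0,0,0,0,0.7],[0,0,0,0,0,0,0.8],[0,0,0,0,0,0,0.8],[0,0,0,0,0,-0.01,0.8],[0,0,0,0,0,-0.02,0.8],[0,0,0,0,0,-0.03,0.8],[0,0,0,0,0,0,0.8]]'
python3 - <<'E'
from h import *
s=manip.state();c=manip.get_calibration("wrist"); im=manip.grab_frame("wrist"); cv2.imwrite("pics/w5.png",im); np.save("c5.npy",c,allow_pickle=True);print(s['tool_pos'],s['contact_force'],s['gripper_width'])
for r in manip.cut_out("open_cassette_mid","wrist")[:2]:
    ys,xs=np.nonzero(r["pixels"]);u=(xs.mean(),ys.mean());print(r["confidence"],np.round(u,1),r["rect"],np.round(atz(*ray(c,u,True),.04),4))
E
```

```text
time: 11.18
tool_pos: [0.4995, 0.0066, 0.0863]
tool_rot: [0.004, -0.583, 0.813, -0.004]
contact_force: [0.1, -0.2, 0.4]
gripper_width: 0.799
[0.49946836 0.00664411 0.08633443] [ 0.07997316 -0.16213618  0.3532843 ] 0.7990019118965741
0.64 [284.8 232.2] [248.1, 191.0, 323.0, 274.9] [0.495  0.0062 0.04  ]
0.29 [ 23.  175.9] [0.0, 94.3, 56.3, 237.4] [ 0.6671 -0.0949  0.04  ]
```

View pics/w5.png

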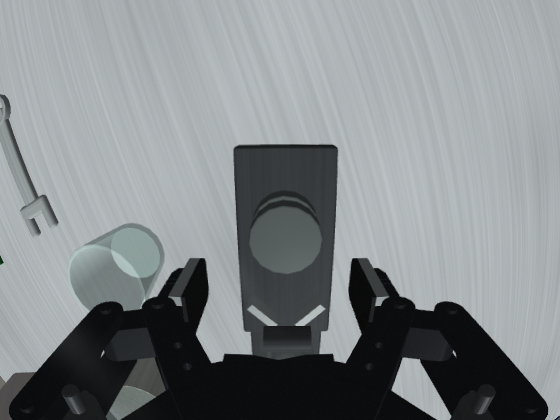

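Run:
```python
from h import *
c=np.load("c5.npy",allow_pickle=True).item()
y=np.radians(71.8);X=np.array([np.cos(y),np.sin(y)]);Y=np.array([-X[1],X[0]]);N=np.array([.511,.0595])
def pf(u,z): p=atz(*ray(c,u,True),z); return np.round(p,4),np.round([(p[:2]-N)@X,(p[:2]-N)@Y],4)
for n,u,z in(("cass top",(285.5,238.5),.053),("tipL",(249,308),.03),("tipR",(325,307),.03),("innL",(267,325),.03),("innR",(304,326),.03),("dfl",(234.5,146.5),.015),("dfr",(337,146.5),.015),("dbl",(242,330),.015),("dbr",(329,330),.015)): print(n,*pf(u,z))
im=cv2.imread("pics/w5.png"); cv2.imwrite("pics/w5z.png",cv2.resize(im[130:360,220:350],None,fx=4,fy=2.6*1,interpolation=cv2.INTER_CUBIC) if 0 else cv2.resize(im[130:360,200:370],None,fx=2.6,fy=2.6,interpolation=cv2.INTER_CUBIC))
```

```text
cass top [0.4944 0.0052 0.053 ] [-0.0567 -0.0012]
tipL [0.5396 0.0583 0.03  ] [ 0.0078 -0.0276]
tipR [0.4869 0.0753 0.03  ] [0.0074 0.0278]
innL [0.5324 0.0771 0.03  ] [ 0.0234 -0.0149]
innR [0.5064 0.087  0.03  ] [0.0247 0.013 ]
dfl [ 0.5102 -0.052   0.015 ] [-0.1062 -0.0341]
dfr [ 0.4462 -0.0306  0.015 ] [-0.1058  0.0335]
dbl [0.5583 0.0867 0.015 ] [ 0.0406 -0.0365]
dbr [0.4907 0.1096 0.015 ] [0.0413 0.035 ]
```

View pics/w5z.png

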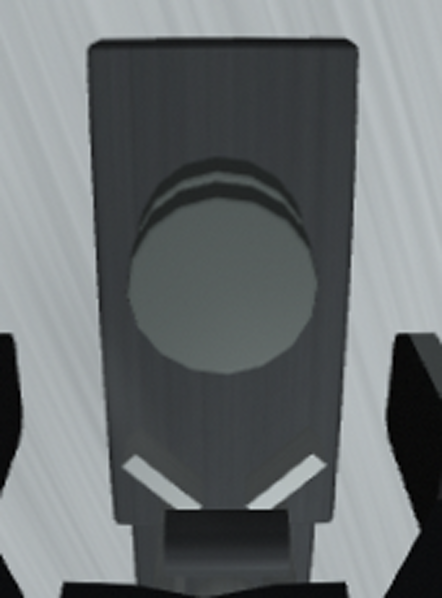

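Cassette stands on the deck at press (-57,-1) mm and the V is centred as expected. Backing off behind it with a 20 mm finger cradle.

```bash
python3 -m creep '[[0,0,0,0.02,0.001,0,0.5],[0,0,0,0.022,0,0,0.24],[0,0,0,0,0,0,0.24],[0,0,0,0,0,0,0.24],[0,0,0,0,0,0,0.24]]'
python3 - <<'E'
from h import *
s=manip.state();y=np.radians(71.8);X=np.array([np.cos(y),np.sin(y)]);Y=np.array([-X[1],X[0]]);N=np.array([.511,.0595])
p=s['tool_pos'];print(p,(p[:2]-N)@X,(p[:2]-N)@Y,s['gripper_width']);cv2.imwrite("pics/w6.png",manip.grab_frame("wrist"))
E
```

```text
time: 11.7
tool_pos: [0.4805, -0.032, 0.0791]
tool_rot: [-0.0, -0.583, 0.813, 0.001]
contact_force: [0.8, -0.8, -0.3]
gripper_width: 0.244
[ 0.48046585 -0.03198725  0.07912212] -0.09644720921337428 0.00043193179825547223 0.24351220505100432
```

View pics/w6.png

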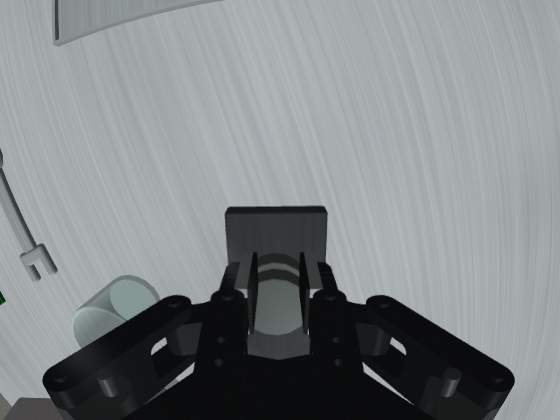

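```bash
python3 -m creep '[[0,0,0,0,-0.0015,0.02,0.24],[0,0,0,0,0,0.02,0.24],[0,0,0,0,0,0.013,0.24],[0,0,0,0,0,0.005,0.24],[0,0,0,0,0,0,0.24],[0,0,0,0,0,0,0.24]]'
python3 -m creep '[[0,0,0,-0.003,0,0,0.24],[0,0,0,-0.003,0,0,0.24],[0,0,0,-0.004,0,0,0.24],[0,0,0,-0.004,0,0,0.24],[0,0,0,-0.004,0,0,0.24],[0,0,0,-0.004,0,0,0.24],[0,0,0,-0.004,0,0,0.24],[0,0,0,-0.004,0,0,0.24],[0,0,0,-0.004,0,0,0.24],[0,0,0,-0.004,0,0,0.24],[0,0,0,-0.004,0,0,0.24],[0,0,0,-0.004,0,0,0.24],[0,0,0,-0.004,0,0,0.24],[0,0,0,-0.003,0,0,0.24],[0,0,0,-0.002,0,0,0.24],[0,0,0,0,0,0,0.24],[0,0,0,0,0,0,0.24]]'
python3 - <<'E'
from h import *
s=manip.state();y=np.radians(71.8);X=np.array([np.cos(y),np.sin(y)]);Y=np.array([-X[1],X[0]]);N=np.array([.511,.0595])
p=s['tool_pos'];print(p,(p[:2]-N)@X,(p[:2]-N)@Y,s['gripper_width']);cv2.imwrite("pics/w7.png",manip.grab_frame("wrist"));cv2.imwrite("pics/s7.png",cv2.resize(manip.grab_frame("scene")[130:260,230:400],None,fx=4.5,fy=4.5))
E
```

```text
time: 12.25
tool_pos: [0.4826, -0.0324, 0.022]
tool_rot: [0.0, -0.583, 0.813, 0.0]
contact_force: [0.9, -0.6, 0.8]
gripper_width: 0.24
time: 13.67
tool_pos: [0.4998, 0.0196, 0.0216]
tool_rot: [0.0, -0.583, 0.813, 0.0]
contact_force: [-0.1, 0.9, 0.6]
gripper_width: 0.24
[0.49982536 0.01957746 0.02158724] -0.04141552678762472 -0.0018536125854051813 0.2403306523569816
```

View pics/w7.png

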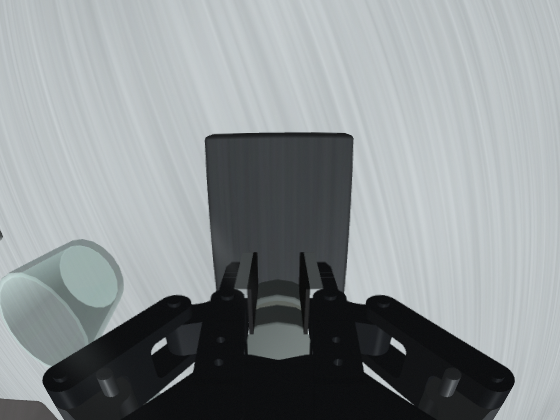

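View pics/s7.png

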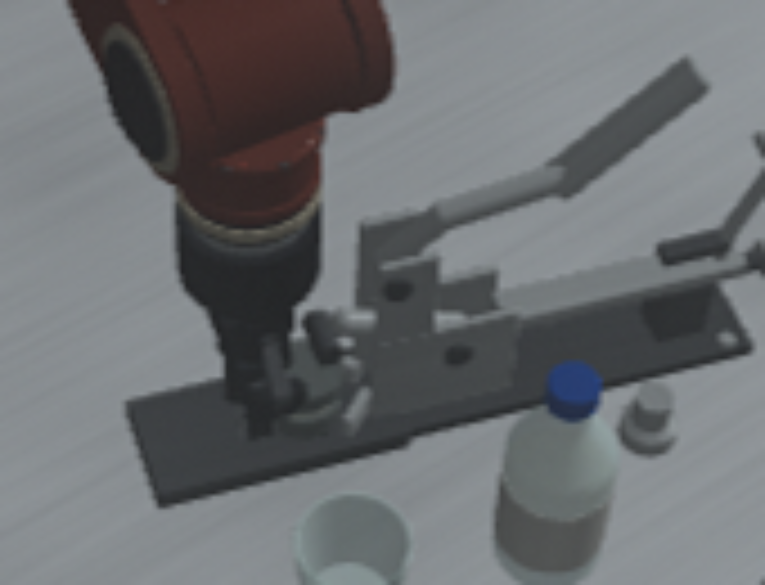

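```bash
python3 -m creep '[[0,0,0,-0.002,0.0005,0,0.24],[0,0,0,-0.002,0.0005,0,0.24],[0,0,0,-0.002,0.0005,0,0.24],[0,0,0,-0.002,0,0,0.24],[0,0,0,0,0,0,0.24],[0,0,0,0,0,0,0.24]]'
python3 -m creep '[[0,0,0,-0.001,0,0,0.24],[0,0,0,-0.001,0,0,0.24],[0,0,0,0,0,0,0.24],[0,0,0,0,0,0,0.24]]'
```

```text
time: 14.27
tool_pos: [0.5012, 0.0276, 0.0218]
tool_rot: [0.0, -0.583, 0.813, 0.0]
contact_force: [0.3, 0.4, 0.0]
gripper_width: 0.239
time: 14.6
tool_pos: [0.5018, 0.0293, 0.0218]
tool_rot: [0.0, -0.583, 0.813, -0.0]
contact_force: [-0.4, 0.1, -0.1]
gripper_width: 0.238
```

```bash
python3 -m creep '[[0,0,0,-0.001,0,0,0.24],[0,0,0,0,0,0,0.24],[0,0,0,0,0,0,0.24]]';python3 -m creep '[[0,0,0,-0.001,0,0,0.24],[0,0,0,0,0,0,0.24],[0,0,0,0,0,0,0.24]]'; python3 -m creep '[[0,0,0,-0.001,0,0,0.24],[0,0,0,0,0,0,0.24],[0,0,0,0,0,0,0.24]]'
```

```text
time: 14.85
tool_pos: [0.5021, 0.0296, 0.0219]
tool_rot: [-0.0, -0.583, 0.813, -0.0]
contact_force: [-2.2, -4.8, 0.7]
gripper_width: 0.234
time: 15.1
tool_pos: [0.5022, 0.0298, 0.022]
tool_rot: [-0.001, -0.583, 0.813, -0.001]
contact_force: [-2.1, -8.6, 3.2]
gripper_width: 0.242
time: 15.35
tool_pos: [0.5022, 0.0299, 0.0221]
tool_rot: [-0.002, -0.583, 0.812, -0.001]
contact_force: [-4.6, -10.3, 4.3]
gripper_width: 0.239
```

Seated: about 10 N reaction straight along −x. Backing off to verify.

```bash
python3 -m creep '[[0,0,0,0.003,0,0,0.24],[0,0,0,0.01,0,0,0.24],[0,0,0,0.025,0,0,0.24],[0,0,0,0.03,0,-0.02,0.24],[0,0,0,0.03,0,-0.03,0.24],[0,0,0,0,0,-0.03,0.24],[0,0,0,0,0,0,0.24]]'
python3 - <<'E'
from h import *
s=manip.state();c=manip.get_calibration("wrist"); im=manip.grab_frame("wrist"); cv2.imwrite("pics/w8.png",im)
cv2.imwrite("pics/s8.png",cv2.resize(manip.grab_frame("scene")[140:260,240:410],None,fx=4.6,fy=4.6,interpolation=cv2.INTER_CUBIC))
y=np.radians(71.8);X=np.array([np.cos(y),np.sin(y)]);Y=np.array([-X[1],X[0]]);N=np.array([.511,.0595])
print(s['time'],s['tool_pos'])
w=lambda q:np.array([*(N+q[0]*X+q[1]*Y),q[2]])
print([np.round(proj(c,w(q),True),1) for q in((0,0,.053),(-.022,0,.053),(0,.022,.053),(0,-.022,.053))])
for r in manip.cut_out("open_cassette_mid","wrist")[:2]:
    print(r["confidence"],r["rect"])
E
```

```text
time: 15.93
tool_pos: [0.4752, -0.0625, 0.1078]
tool_rot: [0.004, -0.582, 0.814, -0.004]
contact_force: [1.2, 0.1, 0.1]
gripper_width: 0.239
15.9333 [ 0.47518343 -0.06252563  0.10783239]
[array([285.3, 372. ]), array([285.3, 353.2]), array([311.8, 371.5]), array([258.8, 371.9])]
0.71 [260.4, 325.3, 307.9, 361.8]
0.2 [154.6, 374.5, 185.5, 398.1]
```

View pics/w8.png

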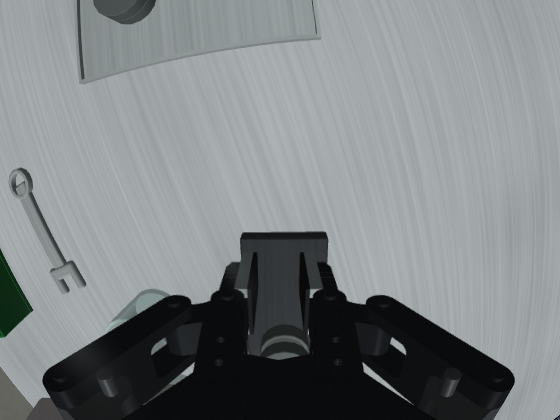

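View pics/s8.png

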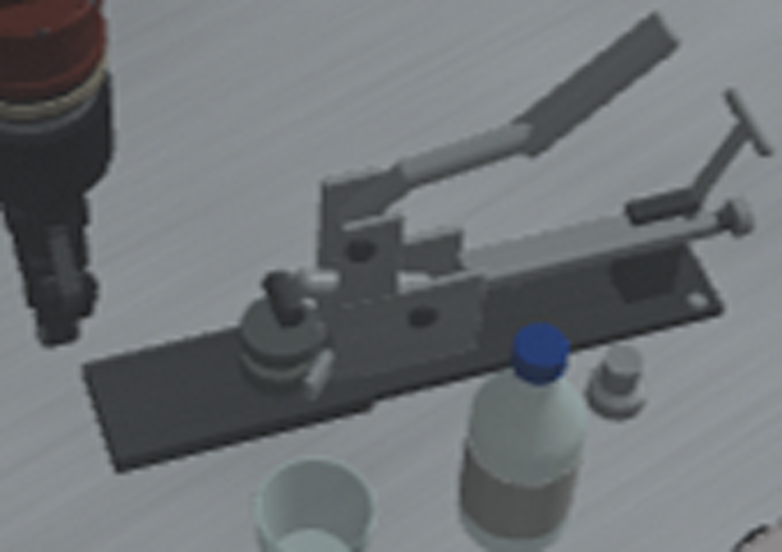

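The cassette stands open in the V under the nose (scene crop px (285,345), white gap visible). Rising, turning the camera to the handle side and closing the fingers.

```bash
python3 -m creep '[[0,0,7.1,0,0,-0.035,0],[0,0,7.1,0,0,-0.035,0],[0,0,7.1,0,0,-0.035,0],[0,0,7.1,0,0,-0.035,0],[0,0,7.1,0,0,-0.03,0],[0,0,7.1,0,0,0,0],[0,0,7.1,0,0,0,0],[0,0,7.1,0,0,0,0],[0,0,7.1,0,0,0,0],[0,0,7.1,0,0,0,0],[0,0,7.1,0,0,0,0],[0,0,7.1,0,0,0,0],[0,0,7.1,0,0,0,0]]'
python3 -m creep '[[0,0,7.1,0,0,0,0],[0,0,7.1,0,0,0,0],[0,0,7.1,0,0,0,0],[0,0,7.1,0,0,0,0],[0,0,7.1,0,0,0,0],[0,0,7.1,0,0,0,0],[0,0,7.1,0,0,0,0],[0,0,7.1,0,0,0,0],[0,0,7.1,0,0,0,0],[0,0,7.1,0,0,0,0],[0,0,7.1,0,0,0,0],[0,0,7.1,0,0,0,0],[0,0,2,0,0,0,0],[0,0,0,0,0,0,0]]'
python3 - <<'E'
from h import *
s=manip.state();c=manip.get_calibration("wrist"); im=manip.grab_frame("wrist"); cv2.imwrite("pics/w9.png",im);np.save("c9.npy",c,allow_pickle=True)
y=np.radians(71.8);X=np.array([np.cos(y),np.sin(y)]);Y=np.array([-X[1],X[0]]);N=np.array([.511,.0595])
w=lambda q:np.array([*(N+q[0]*X+q[1]*Y),q[2]])
print(s['time'],s['tool_pos'],s['tool_rot'],s['joint_pos'])
print(q2m(s['tool_rot']).T@(w((.187,0,.235))-s['tool_pos']))
print([np.round(proj(c,w(q),True),1) for q in((.185,0,.215),(.265,0,.132),(.265,.025,.132),(.265,-.025,.132),(-.105,.035,.015),(-.105,-.035,.015))])
E
```

```text
time: 17.17
tool_pos: [0.4709, -0.0594, 0.2687]
tool_rot: [-0.002, 0.185, 0.983, 0.0]
contact_force: [-0.6, 0.5, 0.5]
gripper_width: -0.003
time: 18.33
tool_pos: [0.4709, -0.0594, 0.2689]
tool_rot: [-0.002, 0.81, 0.587, -0.001]
contact_force: [0.8, 0.7, -0.7]
gripper_width: -0.002
18.3333 [ 0.47088196 -0.05943706  0.26889003] [-0.00171887  0.80992645  0.58652807 -0.00101107] [-2.82848032e-01 -3.35970785e-01  1.90098592e+00  5.14958284e-04
  1.58053251e+00  3.44185341e-02]
[0.3125039  0.00121865 0.03400375]
[array([ 280.1, -173.4]), array([ 279.8, -163.5]), array([ 255.6, -163. ]), array([ 304.1, -162.9]), array([251.6, 156.8]), array([308.7, 156.8])]
```

View pics/w9.png

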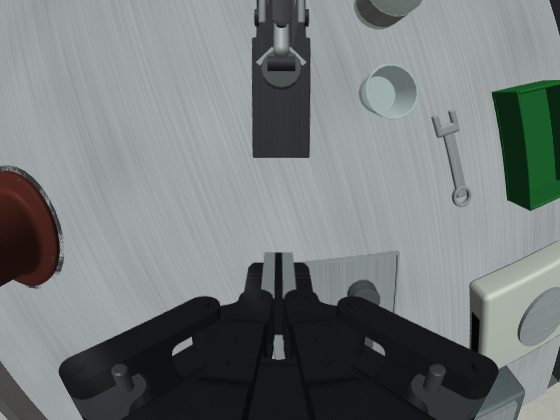

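Wrist view: cassette centred in the V at px (280,72) and the deck edges where predicted. Moving part-way to see the handle and crossbar.

```bash
python3 -m creep '[[0,0,0,0.038,0.0002,-0.004,0],[0,0,0,0.038,0.0002,-0.004,0],[0,0,0,0.038,0.0002,-0.004,0],[0,0,0,0.038,0.0002,-0.004,0],[0,0,0,0.038,0.0002,-0.004,0],[0,0,0,0,0,0,0],[0,0,0,0,0,0,0]]'
python3 - <<'E'
from h import *
s=manip.state();c=manip.get_calibration("wrist"); im=manip.grab_frame("wrist"); cv2.imwrite("pics/w10.png",im);np.save("c10.npy",c,allow_pickle=True)
y=np.radians(71.8);X=np.array([np.cos(y),np.sin(y)]);Y=np.array([-X[1],X[0]]);N=np.array([.511,.0595])
w=lambda q:np.array([*(N+q[0]*X+q[1]*Y),q[2]])
print(s['time'],s['tool_pos'],s['tool_rot'])
print(q2m(s['tool_rot']).T@(w((.187,0,.235))-s['tool_pos']))
print([np.round(proj(c,w(q),True),1) for q in((.185,0,.215),(.265,0,.132),(.265,.025,.132),(.265,-.025,.132))])
E
```

```text
time: 18.97
tool_pos: [0.5317, 0.1219, 0.2901]
tool_rot: [-0.001, 0.809, 0.588, -0.001]
contact_force: [-1.1, -0.3, -0.4]
gripper_width: 0.003
18.9667 [0.53165147 0.12191902 0.29005637] [-5.56547255e-04  8.08666066e-01  5.88266971e-01 -9.24631066e-04]
[0.12129899 0.00055445 0.05495342]
[array([279.6,  46.2]), array([279.6, -16. ]), array([252.5, -15.7]), array([306.8, -15.4])]
```

View pics/w10.png

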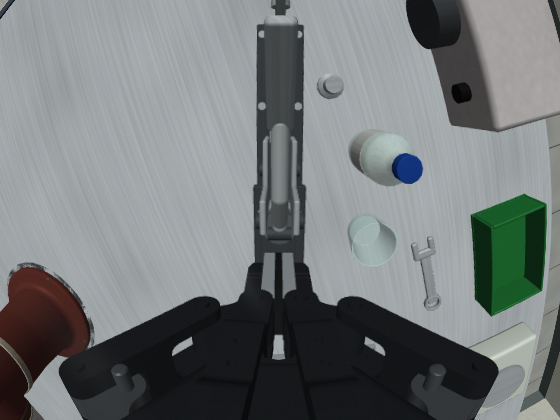

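Handle, foot and crossbar lie on the predicted line (u≈280). Going over the pad and down to just above it.

```bash
python3 -m creep '[[0,0,0,0.035,0.0005,0,0],[0,0,0,0.035,0,0,0],[0,0,0,0.035,0,0,0],[0,0,0,0.013,0,0.01,0],[0,0,0,0,0,0.025,0],[0,0,0,0,0,0.015,0],[0,0,0,0,0,0,0],[0,0,0,0,0,0,0]]'
python3 - <<'E'
from h import *
s=manip.state()
y=np.radians(71.8);X=np.array([np.cos(y),np.sin(y)]);Y=np.array([-X[1],X[0]]);N=np.array([.511,.0595])
p=s['tool_pos'];print(p,(p[:2]-N)@X,(p[:2]-N)@Y)
cv2.imwrite("pics/s11.png",cv2.resize(manip.grab_frame("scene")[90:260,240:430],None,fx=3.5,fy=3.5,interpolation=cv2.INTER_CUBIC))
E
```

```text
time: 19.68
tool_pos: [0.5681, 0.2303, 0.2391]
tool_rot: [-0.001, 0.811, 0.586, -0.002]
contact_force: [0.1, 0.8, 0.1]
gripper_width: 0.0
[0.56812453 0.23032677 0.23912671] 0.18012264554909405 -0.0009115391341262485
```

View pics/s11.png

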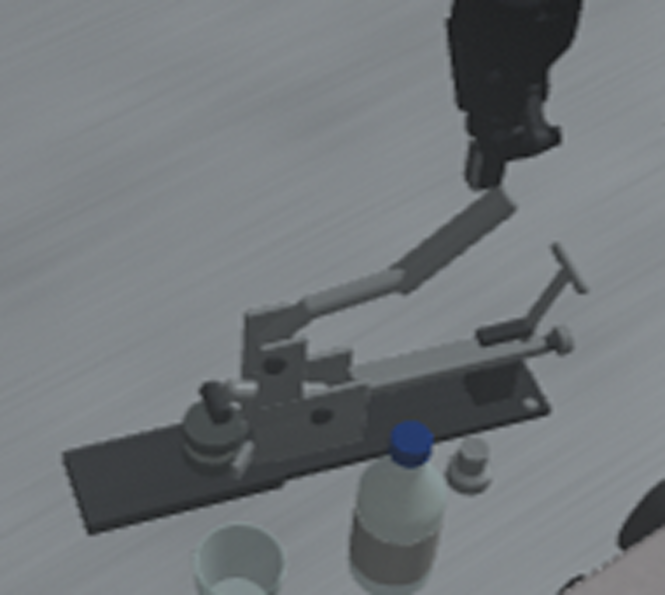

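Closed fingers just above the end of the handle. Pressing down along the arc.

```bash
python3 -m creep '[[0,0,0,0.002,-0.0005,0.007,0],[0,0,0,0.002,0,0.007,0],[0,0,0,0.002,0,0.007,0],[0,0,0,0.002,0,0.007,0],[0,0,0,0.002,0,0.007,0],[0,0,0,0.002,0,0.007,0],[0,0,0,0.002,0,0.007,0],[0,0,0,0.002,0,0.007,0],[0,0,0,0.001,0,0.007,0],[0,0,0,0.001,0,0.007,0]]'
python3 -m creep '[[0,0,0,0.001,0,0.007,0],[0,0,0,0.001,0,0.007,0],[0,0,0,0,0,0.007,0],[0,0,0,0,0,0.007,0],[0,0,0,0,0,0.007,0],[0,0,0,0,0,0,0]]'
python3 - <<'E'
from h import *
s=manip.state()
y=np.radians(71.8);X=np.array([np.cos(y),np.sin(y)]);Y=np.array([-X[1],X[0]]);N=np.array([.511,.0595])
p=s['tool_pos'];print(p,(p[:2]-N)@X,(p[:2]-N)@Y)
cv2.imwrite("pics/s12.png",cv2.resize(manip.grab_frame("scene")[90:260,240:430],None,fx=3.5,fy=3.5,interpolation=cv2.INTER_CUBIC))
E
```

```text
time: 20.57
tool_pos: [0.5745, 0.2496, 0.1708]
tool_rot: [-0.0, 0.81, 0.586, 0.0]
contact_force: [0.4, 1.1, 6.9]
gripper_width: 0.0
time: 21.07
tool_pos: [0.5747, 0.2513, 0.135]
tool_rot: [-0.0, 0.81, 0.586, -0.0]
contact_force: [1.5, 1.5, 3.6]
gripper_width: 0.002
[0.57470027 0.25125303 0.13495969] 0.2020558391637727 -0.000622306914207047
```

View pics/s12.png

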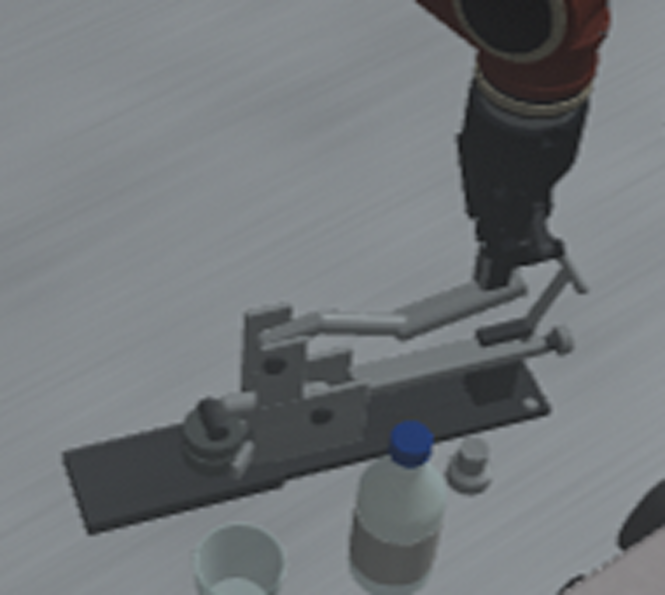

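```bash
python3 -m creep '[[0,0,0,0,0,0.006,0],[0,0,0,0,0,0.006,0],[0,0,0,0,0,0.006,0],[0,0,0,0,0,0.006,0],[0,0,0,0,0,0.005,0],[0,0,0,0,0,0.005,0],[0,0,0,0,0,0,0]]'
python3 -m creep '[[0,0,0,0,0,0.004,0],[0,0,0,0,0,0.004,0],[0,0,0,0,0,0.003,0],[0,0,0,0,0,0,0],[0,0,0,0,0,0,0]]'
```

```text
time: 21.7
tool_pos: [0.5735, 0.2504, 0.0998]
tool_rot: [-0.001, 0.81, 0.586, -0.002]
contact_force: [-0.4, 0.4, -0.5]
gripper_width: 0.004
time: 22.12
tool_pos: [0.5753, 0.2508, 0.0978]
tool_rot: [0.0, 0.81, 0.586, -0.001]
contact_force: [-14.7, -6.4, 27.7]
gripper_width: 0.003
```

Hard stop: z=0.098 at 28 N. Lifting and checking the lock.

```bash
python3 -m creep '[[0,0,0,0,0,-0.01,0],[0,0,0,0,0,-0.02,0],[0,0,0,0,0,-0.03,0],[0,0,0,0,0,-0.015,0],[0,0,0,0,0,0,0],[0,0,0,0,0,0,0]]'
python3 - <<'E'
from h import *
s=manip.state();c=manip.get_calibration("wrist")
y=np.radians(71.8);X=np.array([np.cos(y),np.sin(y)]);Y=np.array([-X[1],X[0]]);N=np.array([.511,.0595])
p=s['tool_pos'];print(p,(p[:2]-N)@X,(p[:2]-N)@Y)
w=lambda q:np.array([*(N+q[0]*X+q[1]*Y),q[2]])
im=manip.grab_frame("wrist");cv2.imwrite("pics/w13.png",im)
print([np.round(proj(c,w(q),True),1) for q in((.265,0,.132),(.265,.025,.132),(.265,-.025,.132),(.226,0,.098))])
cv2.imwrite("pics/s13.png",cv2.resize(manip.grab_frame("scene")[90:260,240:430],None,fx=3.5,fy=3.5,interpolation=cv2.INTER_CUBIC))
E
```

```text
time: 22.62
tool_pos: [0.5758, 0.2513, 0.1675]
tool_rot: [0.0, 0.81, 0.586, 0.001]
contact_force: [-0.4, 0.5, -0.7]
gripper_width: 0.0
[0.57579319 0.25127198 0.16753632] 0.20241519696051138 -0.001654635677714572
[array([275.7, 134.6]), array([229.9, 135.2]), array([321.6, 134.9]), array([276.1, 189.7])]
```

View pics/s13.png

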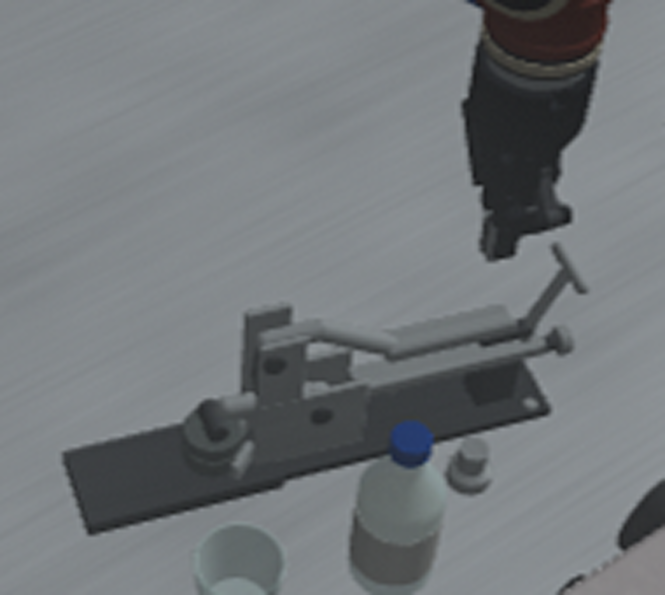

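View pics/w13.png

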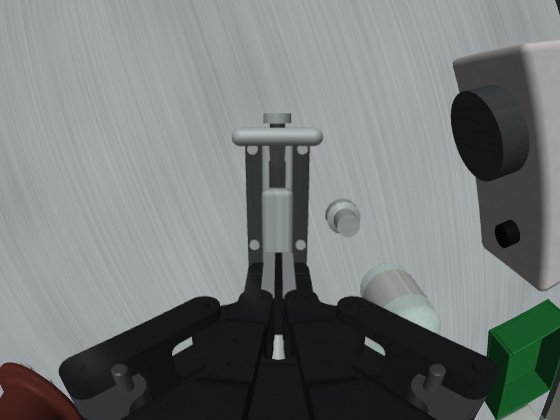

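Locked: the handle is down and the jaw on the cassette. The crossbar is at px (277,137), about 1 mm nearer than predicted, with the handle end at (277,190) as expected. Inserting the fingers between them.

```bash
python3 -m creep '[[0,0,0,0.02,-0.001,0,0],[0,0,0,0.0185,0,0,0],[0,0,0,0,0,0,0],[0,0,0,0,0,0,0]]'
python3 - <<'E'
from h import *
s=manip.state()
y=np.radians(71.8);X=np.array([np.cos(y),np.sin(y)]);Y=np.array([-X[1],X[0]]);N=np.array([.511,.0595])
p=s['tool_pos'];print(p,(p[:2]-N)@X,(p[:2]-N)@Y)
E
python3 -m creep '[[0,0,0,0,0,0.015,0],[0,0,0,0,0,0.015,0],[0,0,0,0,0,0.01,0],[0,0,0,0,0,0,0],[0,0,0,0,0,0,0]]'
```

```text
time: 23.05
tool_pos: [0.5851, 0.2879, 0.164]
tool_rot: [-0.0, 0.81, 0.587, -0.002]
contact_force: [-0.0, -0.3, -0.1]
gripper_width: 0.002
[0.58506743 0.28792551 0.16395296] 0.24013169457824343 0.0009832796011529454
time: 23.47
tool_pos: [0.5848, 0.2871, 0.1239]
tool_rot: [-0.001, 0.81, 0.586, -0.002]
contact_force: [0.2, 0.8, 0.4]
gripper_width: 0.006
```

```bash
python3 -m creep '[[0,0,0,0,0,0.006,0],[0,0,0,0,0,0.005,0],[0,0,0,0,0,0,0]]'
python3 -m creep '[[0,0,0,0.005,0,0,0],[0,0,0,0.005,0,0,0],[0,0,0,0.005,0,0.001,0],[0,0,0,0.005,0,0.001,0],[0,0,0,0.004,0,0.001,0],[0,0,0,0,0,0,0]]'
python3 - <<'E'
from h import *
s=manip.state()
y=np.radians(71.8);X=np.array([np.cos(y),np.sin(y)]);Y=np.array([-X[1],X[0]]);N=np.array([.511,.0595])
p=s['tool_pos'];print(p,(p[:2]-N)@X,(p[:2]-N)@Y)
cv2.imwrite("pics/s14.png",cv2.resize(manip.grab_frame("scene")[90:260,240:430],None,fx=3.5,fy=3.5,interpolation=cv2.INTER_CUBIC))
E
```

```text
time: 23.72
tool_pos: [0.5856, 0.2877, 0.1144]
tool_rot: [-0.0, 0.81, 0.586, -0.001]
contact_force: [0.6, 0.3, -0.2]
gripper_width: -0.001
time: 24.22
tool_pos: [0.5938, 0.3115, 0.1122]
tool_rot: [-0.0, 0.81, 0.586, 0.0]
contact_force: [-0.6, -3.4, -0.1]
gripper_width: -0.002
[0.59381315 0.3114703  0.11217417] 0.265230177456861 2.894866978368855e-05
```

View pics/s14.png

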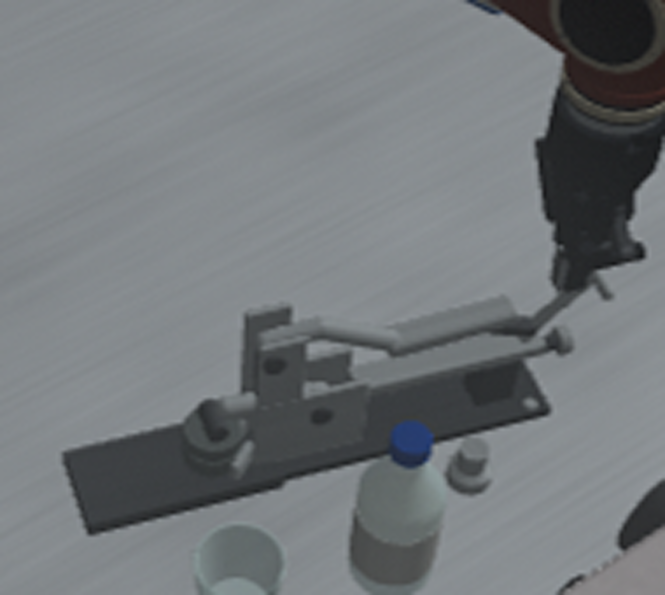

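```bash
python3 -m creep '[[0,0,0,0.004,0,0.001,0],[0,0,0,0.004,0,0.002,0],[0,0,0,0.004,0,0.002,0],[0,0,0,0.003,0,0.001,0],[0,0,0,0,0,0,0],[0,0,0,0,0,0,0]]'
python3 - <<'E'
from h import *
s=manip.state()
y=np.radians(71.8);X=np.array([np.cos(y),np.sin(y)]);Y=np.array([-X[1],X[0]]);N=np.array([.511,.0595])
p=s['tool_pos'];print(p,(p[:2]-N)@X,(p[:2]-N)@Y)
cv2.imwrite("pics/s15.png",cv2.resize(manip.grab_frame("scene")[90:260,240:430],None,fx=3.5,fy=3.5,interpolation=cv2.INTER_CUBIC))
E
```

```text
time: 24.77
tool_pos: [0.5984, 0.3254, 0.1064]
tool_rot: [-0.0, 0.81, 0.586, 0.0]
contact_force: [-1.2, -2.0, 2.0]
gripper_width: -0.001
[0.59839537 0.32540424 0.10641544] 0.27989822326683245 2.802544476337227e-05
```

View pics/s15.png

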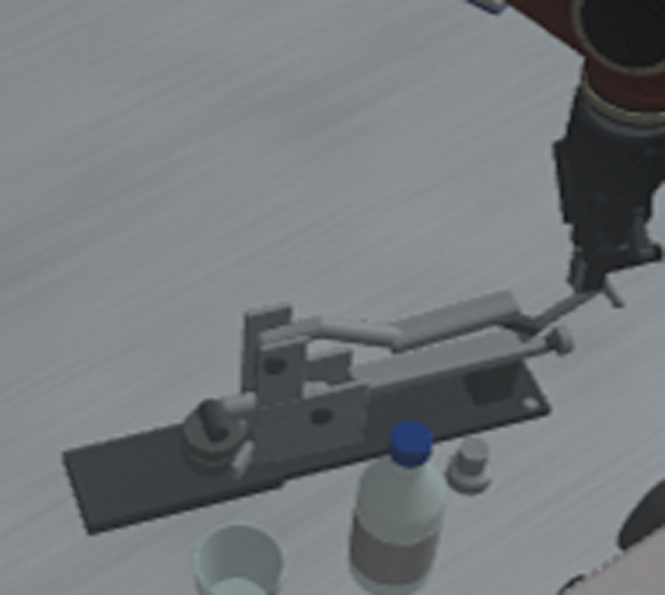

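```bash
python3 -m creep '[[0,0,0,0.004,0,0.001,0],[0,0,0,0.004,0,0.001,0],[0,0,0,0,0,0,0],[0,0,0,0,0,0,0]]'
python3 - <<'E'
from h import *
s=manip.state()
y=np.radians(71.8);X=np.array([np.cos(y),np.sin(y)]);Y=np.array([-X[1],X[0]]);N=np.array([.511,.0595])
p=s['tool_pos'];print(p,(p[:2]-N)@X,(p[:2]-N)@Y)
cv2.imwrite("pics/s16.png",cv2.resize(manip.grab_frame("scene")[90:260,240:430],None,fx=3.5,fy=3.5,interpolation=cv2.INTER_CUBIC))
cv2.imwrite("pics/w16.png",manip.grab_frame("wrist"))
E
```

```text
time: 25.15
tool_pos: [0.601, 0.333, 0.1045]
tool_rot: [-0.0, 0.81, 0.586, 0.0]
contact_force: [-1.0, -3.1, 2.4]
gripper_width: 0.005
[0.60097399 0.33304982 0.10447832] 0.28796670287722226 -3.3617043516977314e-05
```

View pics/s16.png

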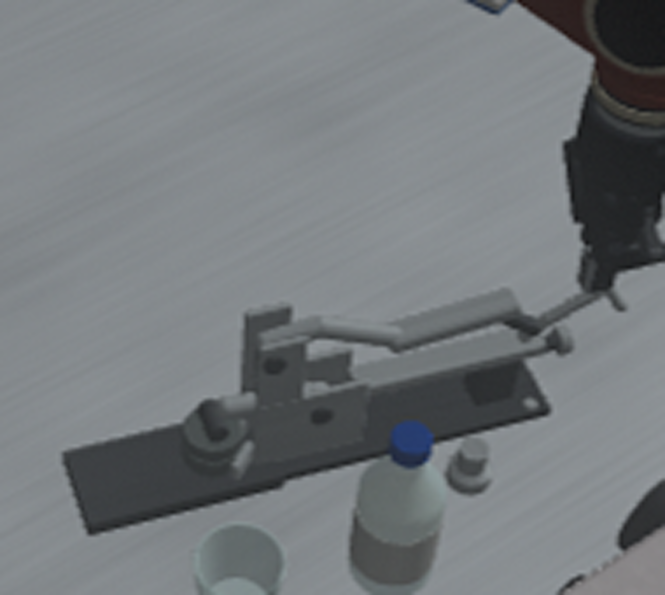

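View pics/w16.png

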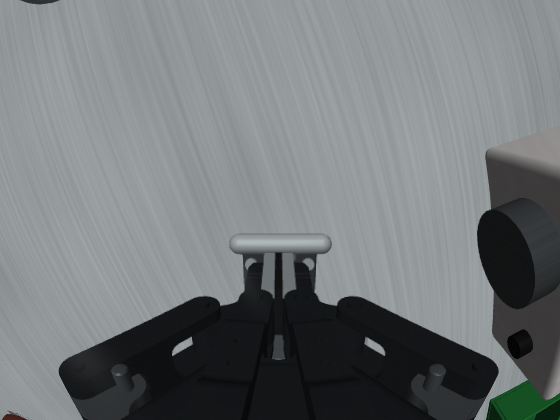

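Run:
```python
from h import *
from scipy.optimize import brentq
c=manip.get_calibration("wrist")
y=np.radians(71.8);X=np.array([np.cos(y),np.sin(y)]);Y=np.array([-X[1],X[0]]);N=np.array([.511,.0595])
w=lambda q:np.array([*(N+q[0]*X+q[1]*Y),q[2]])
for t in np.arange(.2,.85,.05):
    a=np.arctan2(24,66)+t;q=(.241+.0702*np.sin(a),0,.066+.0702*np.cos(a)); print(round(t,2),np.round(q,3),np.round(proj(c,w(q),True),1))
```

```text
0.2 [0.278 0.    0.126] [279.2 312.2]
0.25 [0.281 0.    0.124] [279.2 304.5]
0.3 [0.283 0.    0.122] [279.2 296.7]
0.35 [0.286 0.    0.12 ] [279.2 289.1]
0.4 [0.289 0.    0.117] [279.1 281.5]
0.45 [0.291 0.    0.115] [279.1 274.1]
0.5 [0.294 0.    0.112] [279.1 266.9]
0.55 [0.296 0.    0.11 ] [279.1 260. ]
0.6 [0.298 0.    0.107] [279.1 253.3]
0.65 [0.3   0.    0.104] [279. 247.]
0.7 [0.302 0.    0.101] [279.  241.1]
0.75 [0.304 0.    0.098] [279.  235.5]
0.8 [0.305 0.    0.095] [279.  230.3]
```

Lever is at about 0.68 rad from its bar at px (280,243), and the handle end is lifted but not yet sprung. The bar is near the fingertip corner, so I'll lower the tip a little and pull on.

```bash
python3 -m creep '[[0,0,0,0,0,0.004,0],[0,0,0,0.001,0,0.004,0],[0,0,0,0.001,0,0.003,0],[0,0,0,0.001,0,0,0],[0,0,0,0,0,0,0],[0,0,0,0,0,0,0]]'
python3 - <<'E'
from h import *
s=manip.state()
y=np.radians(71.8);X=np.array([np.cos(y),np.sin(y)]);Y=np.array([-X[1],X[0]]);N=np.array([.511,.0595])
p=s['tool_pos'];print(p,(p[:2]-N)@X,(p[:2]-N)@Y)
cv2.imwrite("pics/s17.png",cv2.resize(manip.grab_frame("scene")[90:260,240:430],None,fx=3.5,fy=3.5,interpolation=cv2.INTER_CUBIC))
cv2.imwrite("pics/w17.png",manip.grab_frame("wrist"))
E
```

```text
time: 25.75
tool_pos: [0.6025, 0.3353, 0.0955]
tool_rot: [0.001, 0.81, 0.586, 0.001]
contact_force: [-3.8, -3.9, 12.7]
gripper_width: 0.001
[0.60250258 0.33531139 0.09554829] 0.2905925597093136 -0.0007793628670014591
```

View pics/s17.png

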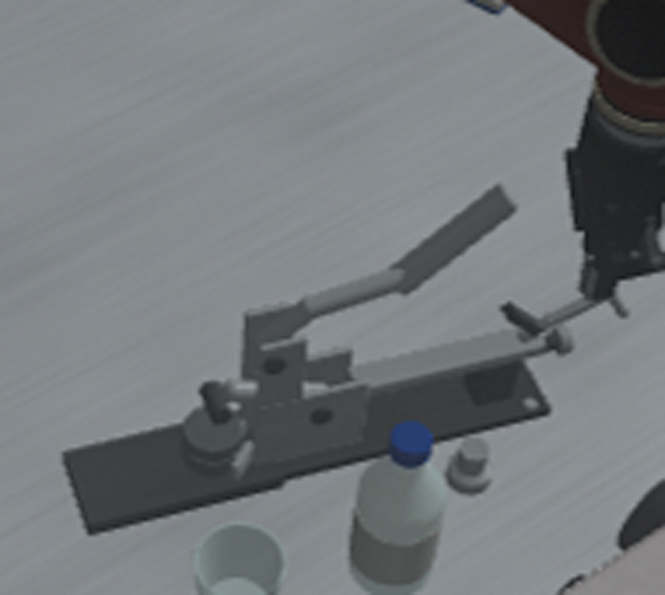

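View pics/w17.png

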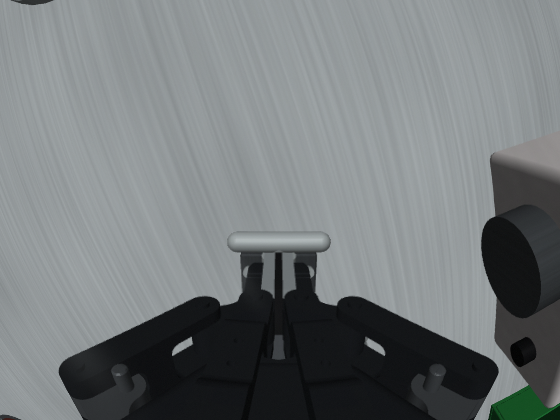

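Handle has sprung fully open and the cassette is shut in the V. Withdrawing straight up.

```bash
python3 -m creep '[[0,0,0,0,0,-0.006,0],[0,0,0,0,0,-0.008,0],[0,0,0,0,0,-0.01,0],[0,0,0,0,0,-0.012,0],[0,0,0,0,0,-0.015,0],[0,0,0,0,0,-0.02,0],[0,0,0,0.01,0,-0.03,0],[0,0,0,0.02,0,-0.035,0],[0,0,0,0.02,0,-0.035,0],[0,0,0,0,0,-0.03,0],[0,0,0,0,0,0,0],[0,0,0,0,0,0,0],[0,0,0,0,0,0,0]]'
python3 - <<'E'
from h import *
s=manip.state();print(s['tool_pos'],s['contact_force'])
im=manip.grab_frame("scene");cv2.imwrite("pics/s18.png",cv2.resize(im[120:330,110:420],None,fx=2.5,fy=2.5,interpolation=cv2.INTER_CUBIC))
cv2.imwrite("pics/s18z.png",cv2.resize(im[180:260,260:360],None,fx=7,fy=7,interpolation=cv2.INTER_CUBIC))
t=manip.grab_frame("top");cv2.imwrite("pics/t18.png",cv2.resize(t[150:300,140:440],None,fx=2.6,fy=2.6,interpolation=cv2.INTER_CUBIC))
E
```

```text
time: 26.93
tool_pos: [0.6171, 0.3831, 0.2946]
tool_rot: [-0.0, 0.81, 0.586, 0.0]
contact_force: [-0.6, 0.7, -0.9]
gripper_width: -0.002
[0.61705895 0.38307579 0.29455511] [-0.62321172  0.71888446 -0.86160786]
```

View pics/s18.png

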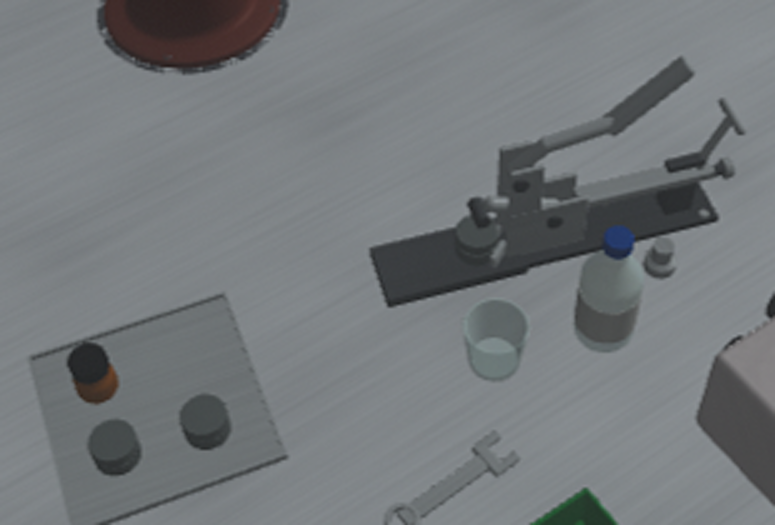

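View pics/s18z.png

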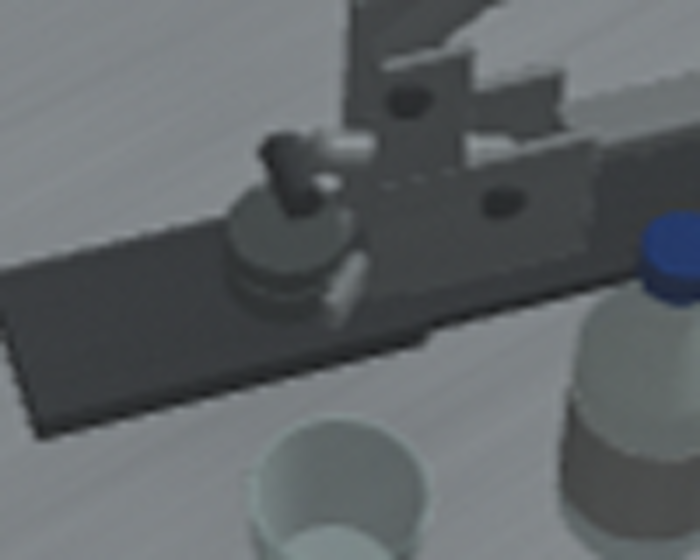

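View pics/t18.png

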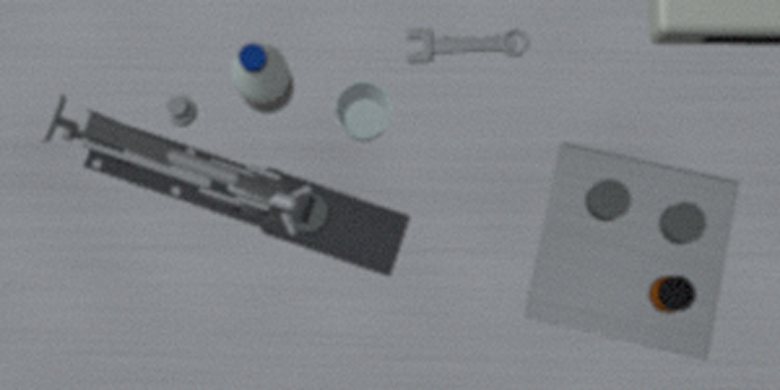

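Cassette is shut (no white gap, only a thin seam) and still in the V at scene crop (290,245). The handle is up, the lever upright, the other things stand where they were, and the arm is clear.

```bash
python3 -c "
from plant import manip
print(manip.job_done(), manip.state()['time'])"
```

```text
the job is handed in; nothing more can be done
the job is handed in; nothing more can be done
```

I carried the open cassette to the deck and pushed it upright into the V, where it seated with about 10 N of reaction. I then pressed the handle down until it locked (hard stop at z = 0.098 m, 28 N). Pulling the release lever sprang the pliers open, and I handed the job in at about 27 s of the 54 s allowed.

**Last checks:** The final scene and top pictures showed:
- **Cassette:** shut, only a thin seam left, standing in the V.
- **Pliers:** handle fully up, release lever back upright.
- **Other things:** where they were at the start, judged by eye against the first pictures.
- **Robot:** arm clear, with no contact force.

**What disagreed or was not measured:**
- **Release lever:** the handle sprang at roughly 0.7 rad of lever travel by my estimate, not the stated 0.4 rad. I had to lower the fingertips part-way to finish the pull.
- **Press position:** my estimates from the different cameras differed by about 1–2 mm.
- **Cassette gap and place:** I checked these by eye and by the seating force, not with a final numeric measurement.

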